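# Counter rack: hang up the brush, hand out the mirror

## Robot

A 6-joint arm with a two-finger parallel gripper is mounted at the origin on a cart in front of the work surface, level with it; the furniture and walls round the work are solid. World frame = base frame: x ahead of the robot, y to its left, z up, the work surface at z = 0. Lengths are in mm, angles in degrees, forces in N, time in s.
With the tool pointing down it reaches from about 350 to 850 mm from the base axis. Payload 8.1 kg.
Tool frame: the origin (TCP) lies at the very end of the fingers, on their centre line; the grasp point (between the pads) lies 19 mm behind it; z points along the fingers, y is the line along which they close (so a half turn about z gives the same grasp; the last joint's range is limited). The gripper opens to 85 mm and grips with 20 to 120 N. Pads are 22 mm wide; open, the fingers measure 114 mm over their backs; the gripper's body (76 mm by 85 mm) begins 54 mm behind the grasp point. The pads swing forward as they close: fully open they stand 13 mm farther back than shut.
Start: joints at [60.653, 7.471, 85.268, -0, 87.261, -4.893], TCP at [248.356, 546.191, 231.292] pointing down, gripper open.
Joint ranges: [-169.43, 169.43], [-51.17, 129.36], [1.28, 143.12], [-76.62, 256.62], [0, 156.53], [-152.29, 152.29]. Speed limits (degrees/s): [136.94, 136.94, 159.86, 180, 180, 180].

## Interface

Orientations are given as [roll, pitch, yaw] about the fixed x, y, z axes, in that order (R = Rz(yaw) Ry(pitch) Rx(roll)).
In Python, from bench import sense, eyes, job, models gives the robot as it stands. The module is installed in compiled form; this text tells all that it offers.
- The arm moves only by the tool apply_moves, never from a script. Its argument "rows" is a list of rows, each a list of 6 numbers: the shift along the tool's x, y, z in mm, then the turn, a rotation vector about the tool's x, y, z in rad. In form: [[dx, dy, dz, rx, ry, rz], ...]. A call has exactly 5 rows; each row shifts and turns the commanded pose from where the row before left it, along the tool's axes as they then stand; what a row does not reach is not made up. A row lasts 1/8 s, in which the tool goes at most 62.5 mm and 10.7 degrees, less where a joint would pass 70% of its speed; a pose out of reach is approached as far as the arm can. A call is refused whole if a number of a shift passes 62.5 or a number of a turn 0.188, either way. A call with a gripper value outside its range is refused whole. "fingers" is the finger opening in mm, from 0 to 85.4, set as the call begins (left out, the last holds). The fingers move at their own pace and stop on an object; "grip_force" is the grip in N (left out, the last holds). Time passes only in rows, so rows that do not move let the fingers close, or fill a call up. It gives the time, the measured TCP pose, the force, the opening and the grip force at its end, in the units of the state.
- sense(): the state, without advancing time (a new reading comes with each control period).
- eyes.snapshot(name): name is "scene" or "top"; returns (picture, depth): 420x560x3 uint8, red, green, blue; 420x560 float32, mm along the optical axis (not along the pixel's ray), 0 where there is no reading.
- eyes.get_calibration(name): a dict with "intrinsics" (3x3 intrinsics, pixels), "R" (3x3) and "t" (3): a world point X has camera coordinates R X + t. Camera axes: x right, y down, z forward; pixel columns grow to the right and rows downward; lengths in mm; the calibration is good to about 2 mm. A picture is of the moment at which its call begins. get_calibration takes no time and is no camera call.
- job.hand_in(): hands the job in; it is judged then, once.
Trained networks look in the newest picture that a camera, given by its name, has taken for a name from the list of things; names that differ only in an ending like _2 or _b are one class to them, and where a whole thing is asked for, a point or a joint stands for the part that bears it (a point fixed in the world has none). Each returns a list of dicts, best first, with "confidence" (0 to 1); they miss things now and then, are a little off and sometimes report something else, mostly with a low value. They report only what shows in the picture. A call takes as long as a camera call. They do not tell look-alikes from the thing itself.
- models.boxes_of(name, camera): "xyz" ([x, y, z] in mm, in world coordinates, good to about 4 mm: the middle of the surface that is visible of it).
- models.cut_out(name, camera): "pixels" (420x560 bool, what is visible of it).
- models.place_of(name, camera): "xyz" ([x, y, z] in mm, in world coordinates, good to about 4 mm: a listed point, or the origin of a listed thing).
The state is a dict: "time": time; "joint_pos": joint angles; "qd": joint speeds; "joint_efforts": joint torques, N m; "tool_pos": TCP position; "tcp_rot": TCP orientation; "ft_force": force on the tool from outside, world axes, zero at the start; "wrist_torque": the same for the moment, N m; "finger_gap": finger opening in mm; "grip_force": force on a finger pad.
Only numpy, scipy, OpenCV 4.12 (cv2) and the standard library are available. Lean on these libraries where they do the work, as an engineer would, in place of code of your own. Each camera call takes 0.05 s, during which the arm holds its last target. There are 200 camera calls.

## Task

A customer has left the clothes brush lying on the counter and the next one wants the hand mirror from the rack. Fold the narrow rack hook down and hang the brush on it by its wire loop, take the mirror off the wide hook and gently lay it flat with its round part on the felt pad, and fold the emptied wide hook flat up against the rack again so that nobody catches a sleeve on it. Leave everything else on the counter where it is.

Things in the scene. Friction and masses are not known exactly. Their poses are not given: they have to be found in the camera images.
- wide_hook (a joint): The broad fold-down hook of the rack: flat arm 23 mm wide, 6 mm thick, 66 mm long; its lip is a cross-bar 12 mm thick and 29 mm long at the outer end, 6 mm above the arm when level. Folded down at the start. Joint in rad: 0 = folded up flat, the steel arm upright in front of its plate; 1.57 = folded down level to its stop, sticking out of the rack towards the robot. Turns freely with about 0.05 N m friction and stays where it is left; take the cross-bar by its two ends.
- narrow_hook (a joint): The slim fold-down hook of the rack: as the broad one, but its arm is 9 mm wide, its cross-bar lip 15 mm. Folded up at the start (0 to 0.3). Joint in rad: 0 = folded up flat, the steel arm upright in front of its plate; 1.57 = folded down level to its stop, sticking out of the rack towards the robot. Turns freely with about 0.05 N m friction and stays where it is left; take the cross-bar by its two ends.
- wide_hook_hinge (a point): Hinge axis of the broad hook, at its middle, 26 mm in front of the board's face, 270 mm above the counter. The axis runs along y; -x points away from the board. The arm starts here; the cross-bar's axis is 60 mm from here along the arm and 3 mm off its middle line (upward when level). The steel plate, its face 22 mm behind the axis, is 49 mm wide, from 24 mm below to 76 mm above the axis.
- narrow_hook_hinge (a point): The same point of the slim hook (plate 35 mm wide). x, y, z as for the broad hook. The two hooks are about 190 mm apart on the rack, at one height; which is left and which is right varies.
- wide_hook_seat (a point): Point of the broad arm's middle line 33 mm from its hinge; z points outward along the arm, y along the hinge axis; it moves with the arm.
- narrow_hook_seat (a point): The same point of the slim arm, where the brush's wire loop shall hang (anywhere between hinge and lip will do).
- mirror_grip (a point): Hand mirror, light wood, 200 mm long over all, 12 mm thick, about 0.12 kg; hangs by its loop on the broad hook at the start, glass to the robot. This point: middle of the straight handle (40 mm wide, from 44 mm towards the round part to 16 mm towards the loop). x points along the handle to the wire loop, y across it, z out of the glass.
- mirror_round (a point): Centre of the mirror's round part (92 mm across, 12 mm thick), 108 mm from mirror_grip; at mid-thickness; same axes.
- mirror_bail (a point): Middle of the far end of the mirror's rigid wire loop, on the wire's inner edge. The opening is 35 mm wide and 25 mm long, from here back to the handle's end. Wire 5 mm thick. 41 mm from mirror_grip; same axes.
- brush_grip (a point): Clothes brush, dark wood, 210 mm long over all, about 0.12 kg, lies bristles down (18 mm tall). This point: middle of its straight handle (30 mm wide, 13 mm thick, free of the counter by 18 mm, from 40 mm towards the head to 18 mm towards the loop). x points along the handle to the wire loop, z out of the back. The 50 mm wide head ends 161 mm from here; centre of mass about 85 mm from here. Pinched here it turns about the pads when the grip is eased to a few newtons.
- brush_bail (a point): Middle of the far end of the brush's rigid wire loop, on the wire's inner edge. The opening is 24 mm wide (so it fits the slim hook only) and 26 mm long, from here back to the handle's end. Wire 5 mm thick. 44 mm from brush_grip; same axes.
- felt_pad: Round felt pad lying on the counter, 92 mm across, 9 mm thick, fixed; origin at the centre of its underside. Left of it the counter ends, about 0.3 m left of the robot's middle, near a fixed upright pole.
- rack: Counter rack, fixed: upright plywood board 372 mm wide, 16 mm thick, 438 mm tall, on a foot that reaches 63 mm forward with a lip 27 mm high and thread spools (67 mm high) on it. Origin on the counter under the middle of the board; -x is its front, y along the board.
- stapler: Desk stapler, 155 x 36 x 50 mm tall, lies along its x axis; leave alone. Origin at the centre of its underside.
- button_tin: Round tin with lid, 70 mm across, 46 mm tall; leave alone. Origin at the centre of its underside. The near lower corner of the fixed till screen (75 mm above the counter) hangs about over it; a hand gel bottle 170 mm tall stands behind and left of it.
- tag_box: Small card box, 60 x 85 x 45 mm tall; leave alone. Origin at the centre of its underside.
- terminal: Card terminal, 173 x 80 x 43 mm tall, long along its x axis; leave alone. Origin at the centre of its underside.
- pen_pot: Pot with pens, 80 mm across, 147 mm tall; leave alone. Origin at the centre of its underside.
Not all that is in view belongs to the job. There is more than one size of the felt_pad; the one meant has the size given above.

How it is judged (in metres and radians):
At the end, for the whole second after the job is handed in: The slim hook is down (over 1.4 rad) with the brush hanging from it by its loop, handle within 0.3 rad of upright; the mirror lies flat (within 0.2 rad, either side up) with its round part's centre within 30 mm of the felt pad's centre; the wide hook is folded up (under 0.2 rad) (value of joint narrow_hook above 1.4 rad and value of joint wide_hook below 0.2 rad and distance between brush_bail and narrow_hook_seat below 0.034 m and angle between brush_grip's own x axis and vertical below 0.3 rad and height (world z) of brush_grip above 0.19 m and horizontal distance between mirror_round and felt_pad below 0.03 m and height (world z) of mirror_round below 0.03 m and (angle between mirror_grip's own z axis and vertical below 0.2 rad or angle between mirror_grip's own z axis and vertical above 2.94 rad)); the robot touches nothing.
It fails at once if the stapler, tin, tag box, terminal or pen pot is moved by more than 30 mm (distance of any of stapler, button_tin, tag_box, terminal, pen_pot from where it was at the start of the episode above 0.03 m).
It fails at once if something is dropped on or pressed against the felt pad with more than 40 N (contact force between anything else and felt_pad above 40 N).
It also fails if it takes over 72 s, if anything falls off the work surface, if the arm or the gripper's body presses on something with over 40 N, if the wrist force passes 120 N, or if a joint passes its speed limit or range.

## Working session

There is one attempt and no reset: what is moved stays moved. The work goes in short steps, Python scripts to look and compute and a tool call to move; the robot and the scene stay as the last step left them, time stands still between calls to the robot, and variables do not carry over. Pictures are saved under pics/ and viewed, at most 10 in all, crops included, and the job is handed in when it is done.

Besides the shell and the picture viewer there is one more tool, called after "Emit:" as name(argument=value, ...) on one line, values as JSON. apply_moves: Moves the arm, as the interface text tells. Its arguments: {"type":"object","properties":{"rows":{"type":"array"},"fingers":{"type":"number"},"grip_force":{"type":"number"}},"required":["rows"]}

```bash
mkdir -p pics; ls; python3 - <<'E'
from bench import sense, eyes, models
import cv2, numpy as np
print(sense())
for c in ["scene","top"]:
    p,d=eyes.snapshot(c); cv2.imwrite(f"pics/{c}0.png",p[:,:,::-1])
    k=eyes.get_calibration(c); print(c,np.round(k["intrinsics"],1).tolist(),np.round(k["R"],3).tolist(),np.round(k["t"],1).tolist())
    for n in ["wide_hook_hinge","narrow_hook_hinge","narrow_hook_seat","mirror_grip","mirror_round","mirror_bail","brush_grip","brush_bail","felt_pad","rack","stapler","button_tin","tag_box","terminal","pen_pot"]:
        r=models.place_of(n,c)
        print(n,[(np.round(x["xyz"]).tolist(),round(x["confidence"],2)) for x in r[:3]])
E
```

```text
pics
{'time': 0.0, 'joint_pos': array([ 6.06532997e+01,  7.51458123e+00,  8.53300071e+01,  1.67786272e-05,
        8.72616645e+01, -4.89360881e+00]), 'qd': array([-0.01481799, -0.11971454, -0.08159703,  0.04585584,  0.08863462,
        0.05398581]), 'joint_efforts': array([-1.16358565e-04, -5.69381297e+01, -5.00561714e+01, -2.61165369e-04,
        1.43911593e-02,  1.56897352e-05]), 'tool_pos': array([248.08090879, 545.70207739, 230.24295205]), 'tcp_rot': array([-1.79894136e+02, -9.08066893e-03,  1.55546899e+02]), 'ft_force': array([0.03607574, 1.19172329, 0.50887259]), 'wrist_torque': array([-0.00625161,  0.00215613, -0.01696688]), 'grip_force': 0.0, 'finger_gap': 85.44360048767452}
scene [[475.5, 0.0, 280.5], [0.0, 475.5, 213.0], [0.0, 0.0, 1.0]] [[0.434, -0.901, 0.003], [-0.574, -0.279, -0.77], [0.695, 0.333, -0.638]] [-405.5, 406.3, 1097.3]
wide_hook_hinge [([547.0, -392.0, 267.0], 0.73)]
narrow_hook_hinge [([523.0, -198.0, 273.0], 0.73)]
narrow_hook_seat [([524.0, -197.0, 305.0], 0.48)]
mirror_grip [([515.0, -394.0, 229.0], 0.55)]
mirror_round [([515.0, -392.0, 123.0], 0.95)]
mir
[... 936 characters left out ...]
1.0, 268.0], 0.43), ([522.0, -196.0, 304.0], 0.27)]
mirror_bail [([519.0, -395.0, 274.0], 0.53)]
brush_grip [([519.0, -393.0, 273.0], 0.68), ([435.0, 10.0, 23.0], 0.65), ([568.0, -287.0, 1.0], 0.18)]
brush_bail [([439.0, 54.0, 25.0], 0.68), ([519.0, -392.0, 234.0], 0.26)]
felt_pad [([430.0, 121.0, 0.0], 0.95), ([692.0, 133.0, -4.0], 0.87)]
rack [([568.0, -293.0, -2.0], 0.61)]
stapler [([379.0, -293.0, -2.0], 0.67), ([539.0, -569.0, 1.0], 0.52)]
button_tin [([539.0, 119.0, -0.0], 0.75), ([521.0, -395.0, 271.0], 0.62), ([418.0, -459.0, -4.0], 0.53)]
tag_box [([420.0, -457.0, 0.0], 0.91)]
terminal [([401.0, -590.0, 1.0], 0.62)]
pen_pot [([428.0, 122.0, 2.0], 0.62), ([540.0, -570.0, -2.0], 0.6)]
```

View pics/scene0.png

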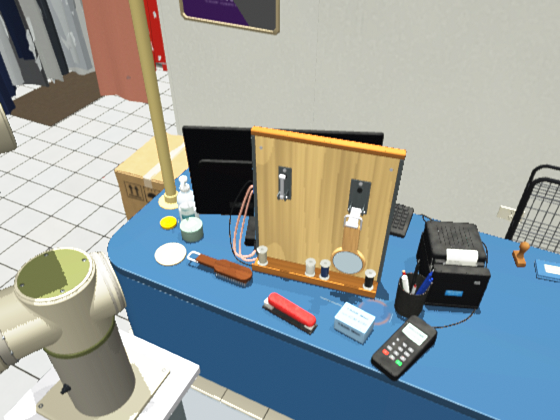

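View pics/top0.png

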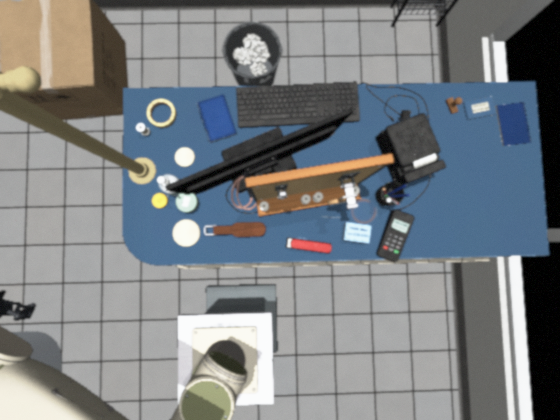

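The scene view shows the slim hook folded up at about (284,185) and the mirror on the wide hook at (352,215). The brush lies at (220,268) with the white pad at (171,254) to its left. The top view agrees: brush at (237,230), pad at (186,233).

```bash
cat > h.py <<'E'
import numpy as np, json
from scipy.spatial.transform import Rotation as Ro
from bench import sense, eyes, models
def pts(name, cam, snap=True):
    p,d=eyes.snapshot(cam); k=eyes.get_calibration(cam)
    r=models.cut_out(name,cam); out=[]
    for m in r[:2]:
        v,u=np.nonzero(m["pixels"]&(d>0)); z=d[v,u]
        c=np.linalg.inv(k["intrinsics"])@np.vstack([u*z,v*z,z])
        out.append((m["confidence"],(k["R"].T@(c-np.array(k["t"]).reshape(3,1))).T))
    return out
def plan(wps, p0=None, r0=None, vmax=55, wmax=9.5):
    """wps: list of (xyz, rpy) -> rows in tool frame, straight/slerp, from measured pose"""
    s=sense(); p=np.array(s["tool_pos"] if p0 is None else p0); R=Ro.from_euler('xyz',s["tcp_rot"] if r0 is None else r0,degrees=True)
    rows=[]
    for w in wps:
        x,rpy=w[0],w[1]; v=w[2] if len(w)>2 else vmax
        T=Ro.from_euler('xyz',rpy,degrees=True); x=np.array(x,float)
        rv=(R.inv()*T).as_rotvec(); n=max(1,int(np.ceil(max(np.linalg.norm(x-p)/v,np.degrees(np.linalg.norm(rv))/wmax))))
        d=(x-p)/n
        for i in range(n):
            t=R.inv().apply(d); rows.append([round(float(a),1) for a in t]+[round(float(a),3) for a in rv/n])
            R=R*Ro.from_rotvec(rows[-1][3:]); p=p+d
    while len(rows)%5: rows.append([0]*6)
    for i in range(0,len(rows),5): print(json.dumps(rows[i:i+5]))
E
python3 - <<'E'
from h import *
for c in ["scene","top"]:
  for n in ["brush_grip","felt_pad","narrow_hook","mirror_grip"]:
    for cf,P in pts(n,c):
        m=np.median(P,0); e=np.linalg.svd(P-P.mean(0),full_matrices=False)[2][0]
        print(c,n,round(cf,2),len(P),m.round(),P.min(0).round(),P.max(0).round(),"mid",((np.percentile(P,2,0)+np.percentile(P,98,0))/2).round(),e.round(2))
plan([((434,20,200),(180,0,85))])
E
```

```text
scene brush_grip 0.68 823 [430. -73.  31.] [ 408. -150.   -3.] [486.  54.  39.] mid [434. -58.  19.] [-0.05 -1.    0.01]
scene brush_grip 0.59 156 [ 509. -397.  274.] [ 480. -415.  269.] [ 549. -383.  281.] mid [ 515. -398.  275.] [-0.99 -0.16  0.04]
scene felt_pad 0.97 518 [425. 121.   8.] [383.  79.  -5.] [470. 169.  14.] mid [425. 122.   7.] [0.34 0.94 0.01]
scene felt_pad 0.69 115 [ 518. -202.  308.] [ 513. -211.  266.] [ 544. -186.  335.] mid [ 525. -203.  301.] [-0.06 -0.01 -1.  ]
scene narrow_hook 0.49 117 [ 519. -202.  309.] [ 513. -209.  276.] [ 546. -183.  336.] mid [ 529. -196.  306.] [-0.1  -0.08  0.99]
scene mirror_grip 0.56 1057 [ 512. -398.  148.] [ 487. -440.   80.] [ 579. -352.  272.] mid [ 513. -396.  165.] [-0.01  0.03 -1.  ]
top brush_grip 0.62 655 [437. -68.  33.] [ 412. -146.   -3.] [462.  50.  43.] mid [437. -55.  32.] [-0.01 -1.    0.02]
top felt_pad 0.73 563 [430. 126.  10.] [388.  81.   1.] [474. 171.  19.] mid [431. 126.  10.] [0.08 1.   0.  ]
top felt_pad 0.69 270 [695. 131.   7.] [662. 100.  -0.] [727. 161.  16.] mid [696. 130.   8.] [-0.98 -0.2   0.01]
t
[... 169 characters left out ...]
17.    0.] [ 544. -348.  284.] mid [ 515. -381.  150.] [-0.01  0.05 -1.  ]
top mirror_grip 0.37 622 [437. -68.  33.] [ 413. -146.   -1.] [466.  38.  43.] mid [438. -55.  32.] [ 0.   -1.    0.01]
[[-35.2, -36.6, 2.8, -0.0, 0.0, 0.112], [-39.0, -32.4, 2.8, -0.0, 0.0, 0.112], [-42.4, -27.8, 2.8, -0.0, 0.0, 0.112], [-45.3, -22.9, 2.8, -0.0, 0.0, 0.112], [-47.5, -17.7, 2.8, -0.0, 0.0, 0.112]]
[[-49.2, -12.3, 2.8, -0.0, 0.0, 0.112], [-50.3, -6.7, 2.8, -0.0, 0.0, 0.112], [-50.7, -1.1, 2.8, -0.0, 0.0, 0.112], [-50.5, 4.6, 2.8, -0.0, 0.0, 0.112], [-49.7, 10.2, 2.8, -0.0, 0.0, 0.112]]
[[-48.2, 15.7, 2.8, -0.0, 0.0, 0.112], [0, 0, 0, 0, 0, 0], [0, 0, 0, 0, 0, 0], [0, 0, 0, 0, 0, 0], [0, 0, 0, 0, 0, 0]]
```

Emit:
apply_moves(rows=[[-35, -37, 0, 0, 0, 0.112], [-39, -32, 0, 0, 0, 0.112], [-42, -28, 0, 0, 0, 0.112], [-45, -23, 0, 0, 0, 0.112], [-47.5, -18, 0, 0, 0, 0.112]])

```text
time: 3.02
tool_pos: [332.0, 305.7, 231.5]
tcp_rot: [180.0, 0.0, 123.3]
ft_force: [1.0, 0.9, -0.3]
finger_gap: 85.6
grip_force: 0.0
```

Emit:
apply_moves(rows=[[-49, -12, 0, 0, 0, 0.112], [-50, -7, 0, 0, 0, 0.112], [-51, -1, 0, 0, 0, 0.112], [-50.5, 4.6, 0, 0, 0, 0.112], [-50, 10, 0, 0, 0, 0.112]])

```text
time: 3.65
tool_pos: [416.2, 66.2, 231.7]
tcp_rot: [179.9, -0.0, 91.2]
ft_force: [1.3, -0.2, 0.9]
finger_gap: 85.3
grip_force: 0.0
```

```bash
python3 - <<'E'
from h import *
s=sense(); print({k:np.round(s[k],2) for k in ["time","joint_pos","tool_pos","tcp_rot"]})
plan([((400,-200,340),(180,-45,7.6))])
E
```

```text
{'time': np.float64(3.65), 'joint_pos': array([ 2.0600e+00, -2.1480e+01,  1.1184e+02,  1.0000e-02,  8.9570e+01,
        8.9000e-01]), 'tool_pos': array([416.17,  66.23, 231.65]), 'tcp_rot': array([ 1.7993e+02, -1.0000e-02,  9.1170e+01])}
[[-26.6, -2.1, -10.8, -0.057, 0.064, 0.138], [-25.8, 2.1, -12.5, -0.057, 0.064, 0.138], [-24.4, 6.4, -13.9, -0.057, 0.064, 0.138], [-22.3, 10.4, -14.9, -0.057, 0.064, 0.138], [-19.6, 14.2, -15.5, -0.057, 0.064, 0.138]]
[[-16.4, 17.6, -15.8, -0.057, 0.064, 0.138], [-12.8, 20.5, -15.6, -0.057, 0.064, 0.138], [-8.8, 22.9, -15.1, -0.057, 0.064, 0.138], [-4.6, 24.6, -14.2, -0.057, 0.064, 0.138], [-0.2, 25.7, -12.9, -0.057, 0.064, 0.138]]
```

Emit:
apply_moves(rows=[[-26.6, -2, -11, -0.057, 0.064, 0.138], [-26, 2, -12.5, -0.057, 0.064, 0.138], [-24, 6.4, -14, -0.057, 0.064, 0.138], [-22, 10.4, -15, -0.057, 0.064, 0.138], [-19.6, 14, -15.5, -0.057, 0.064, 0.138]])

```text
time: 4.28
tool_pos: [408.2, -65.7, 286.7]
tcp_rot: [170.6, -22.4, 52.9]
ft_force: [0.2, 0.7, 0.8]
finger_gap: 85.6
grip_force: 0.0
```

```bash
python3 - <<'E'
from h import *
s=sense(); print({k:np.round(s[k],3).tolist() for k in ["time","joint_pos","tool_pos","tcp_rot"]})
E
```

```text
{'time': 4.275, 'joint_pos': [-36.082, -42.593, 123.203, 21.914, 88.857, 4.533], 'tool_pos': [408.232, -65.709, 286.689], 'tcp_rot': [170.553, -22.42, 52.863]}
```

Emit:
apply_moves(rows=[[-16.4, 17.6, -16, -0.057, 0.064, 0.138], [-13, 20.5, -15.6, -0.057, 0.064, 0.138], [-9, 23, -15, -0.057, 0.064, 0.138], [-4.6, 24.6, -14, -0.057, 0.064, 0.138], [0, 25.7, -13, -0.057, 0.064, 0.138]])

```text
time: 4.9
tool_pos: [400.3, -199.2, 340.6]
tcp_rot: [-179.7, -45.2, 7.2]
ft_force: [-0.3, -0.7, -1.1]
finger_gap: 85.6
grip_force: 0.0
```

```bash
python3 - <<'E'
from h import *
s=sense(); print({k:np.round(s[k],3).tolist() for k in ["time","joint_pos","tool_pos","tcp_rot"]})
E
```

```text
{'time': 4.9, 'joint_pos': [-69.096, -50.689, 129.61, 43.639, 88.576, 17.482], 'tool_pos': [400.31, -199.239, 340.555], 'tcp_rot': [-179.724, -45.151, 7.189]}
```

```bash
cat > kin.py <<'E'
import numpy as np
from scipy.spatial.transform import Rotation as Ro
from scipy.optimize import least_squares
D=[([60.653,7.514,85.33,0,87.262,-4.894],[248.08,545.70,230.24],[-179.894,-.009,155.547]),
([2.06,-21.48,111.84,.01,89.57,.89],[416.17,66.23,231.65],[179.93,-.01,91.17]),
([-36.082,-42.593,123.203,21.914,88.857,4.533],[408.232,-65.709,286.689],[170.553,-22.42,52.863]),
([-69.096,-50.689,129.61,43.639,88.576,17.482],[400.31,-199.239,340.555],[-179.724,-45.151,7.189])]
E_=lambda ax,a:Ro.from_euler(ax,a,degrees=True)
def fk(q,g):
    a,d,h,L1,b,L2,T=g
    R=E_('z',q[0]); p=R.apply([a,d,h]); R=R*E_('y',q[1]); p=p+R.apply([0,0,L1]); R=R*E_('y',q[2]); p=p+R.apply([b,0,L2])
    R=R*E_('z',q[3])*E_('y',q[4]); p=p+R.apply([0,0,T]); return p,R*E_('z',q[5]-90 if SG<0 else q[5]+90)
SG=1
def fit():
    return least_squares(lambda g:np.concatenate([fk(q,g)[0]-p for q,p,_ in D]+[0.003*(np.array(g)-G0)]),G0).x
G0=np.array([50,50,350,400,0,420,250.])
if __name__=="__main__":
    g=fit(); print(g.round(1))
    for q,p,r in D:
        x,R=fk(q,g); print((x-p).round(1), ((R.inv()*Ro.from_euler('xyz',r,degrees=True)).magnitude()*57.3).round(2))
E
python3 kin.py
```

```text
[ -0.   51.2 318.1 369.1  61.6 553.4 364.8]Traceback (most recent call last):
  File "kin.py", line 20, in <module>
    x,R=fk(q,g); print((x-p).round(1), ((R.inv()*Ro.from_euler('xyz',r,degrees=True)).magnitude()*57.3).round(2))
                                       ^^^^^^^^^^^^^^^^^^^^^^^^^^^^^^^^^^^^^^^^^^^^^^^^^^^^^^^^^^^^^^^^^^^^^^
AttributeError: 'float' object has no attribute 'round'
```

```bash
sed -i 's/print((x-p).round(1), .*/print((x-p).round(1), round(float((R.inv()*Ro.from_euler("xyz",r,degrees=True)).magnitude()*57.3),2))/' kin.py; python3 kin.py
cat >> kin.py <<'E'
LO=np.array([-169.43,-51.17,1.28,-76.62,0,-152.29]); HI=np.array([169.43,129.36,143.12,256.62,156.53,152.29])
def ik(p,rpy,q0,g):
    Rt=Ro.from_euler('xyz',rpy,degrees=True)
    f=lambda q:np.concatenate([fk(q,g)[0]-p,(fk(q,g)[1].inv()*Rt).as_rotvec()*300])
    q0=np.clip(q0,LO+.01,HI-.01)
    s=least_squares(f,q0,bounds=(LO,HI)); return s.x,np.abs(s.fun).max()
E
cat > t.py <<'E'
from kin import *
g=fit(); rng=np.random.default_rng(0)
def many(p,rpy):
    S=[]
    for i in range(25):
        q,e=ik(np.array(p),rpy,D[3][0] if i==0 else LO+(HI-LO)*rng.random(6),g)
        if e<2 and not any(np.abs(q-s).max()<2 for s in S): S.append(q)
    print(p,rpy,[s.round().astype(int).tolist() for s in S])
for f in (20,45,70,90):
    many((505,-202,320),(180,-f,7.6)); many((470,-208,262),(180,-f,7.6)); many((525,-398,235),(180,-f,7.6)); 
for y in (30,-20): many((525,-398,235),(180,-90,y))
many((490,-206,230),(180,0,7.6))
E
python3 t.py
```

```text
[ -0.   51.2 318.1 369.1  61.6 553.4 364.8]
[ 0. -0. -0.] 0.0
[0. 0. 0.] 0.0
[-0. -0. -0.] 0.0
[0. 0. 0.] 0.0
(505, -202, 320) (180, -20, 7.6) [[-37, -19, 103, 14, 82, 46]]
(470, -208, 262) (180, -20, 7.6) [[-40, -23, 112, 15, 78, 41]]
(525, -398, 235) (180, -20, 7.6) [[-51, 4, 90, 18, 75, 28]]
(505, -202, 320) (180, -45, 7.6) [[-52, -36, 124, 40, 71, 24]]
(470, -208, 262) (180, -45, 7.6) [[-58, -39, 131, 43, 71, 16]]
(525, -398, 235) (180, -45, 7.6) [[-64, -2, 106, 47, 67, 3]]
(505, -202, 320) (180, -70, 7.6) [[-66, -41, 141, 72, 72, -4]]
(470, -208, 262) (180, -70, 7.6) []
(525, -398, 235) (180, -70, 7.6) [[-73, 4, 115, 76, 73, -26]]
(505, -202, 320) (180, -90, 7.6) []
(470, -208, 262) (180, -90, 7.6) []
(525, -398, 235) (180, -90, 7.6) [[-76, 19, 115, 94, 85, -45]]
(525, -398, 235) (180, -90, 30) [[-75, 35, 92, 81, 102, -38]]
(525, -398, 235) (180, -90, -20) [[-65, 0, 138, 126, 62, -57]]
(490, -206, 230) (180, 0, 7.6) [[-28, -3, 96, 0, 87, 54]]
```

```bash
cat >> h.py <<'E'
Xr=np.array([.991,.132,0]); Yr=np.array([-.132,.991,0]); Z=np.array([0,0,1.])
HN=np.array([522,-202,270.]); HW=np.array([547,-390,270.])
def bar(H,th): return H+Xr*(-60*np.sin(th)+3*np.cos(th))+Z*(60*np.cos(th)+3*np.sin(th))
E
python3 - <<'E'
from h import *
o=(180,-45,7.6); off=.707*10*(Xr-Z)
b=bar(HN,.1)+off
print(b)
plan([(b-.707*60*(Xr-Z),o),(b,o,30)])
plan([(bar(HN,t)+off,o) for t in np.linspace(.25,1.6,10)],b,o)
E
```

```text
[ 526.02842243 -201.46341901  322.92975017]
[[37.7, 9.2, 20.3, 0.0, -0.001, -0.003], [37.7, 9.3, 20.3, 0.0, -0.001, -0.003], [-0.0, -0.0, 30.0, 0.0, -0.0, 0.0], [-0.0, -0.0, 30.0, 0.0, -0.0, 0.0], [0, 0, 0, 0, 0, 0]]
[[-7.1, -0.0, -5.5, 0.0, 0.0, 0.0], [-7.9, -0.0, -4.4, 0.0, 0.0, 0.0], [-8.4, -0.0, -3.2, 0.0, 0.0, 0.0], [-8.8, -0.0, -1.9, 0.0, 0.0, 0.0], [-9.0, -0.0, -0.5, 0.0, 0.0, 0.0]]
[[-9.0, -0.0, 0.8, 0.0, 0.0, 0.0], [-8.7, -0.0, 2.1, 0.0, 0.0, 0.0], [-8.3, -0.0, 3.4, 0.0, 0.0, 0.0], [-7.7, -0.0, 4.6, 0.0, 0.0, 0.0], [-6.9, -0.0, 5.7, 0.0, 0.0, 0.0]]
```

Emit:
apply_moves(rows=[[38, 9, 20, 0, 0, 0], [38, 9, 20, 0, 0, 0], [0, 0, 30, 0, 0, 0], [0, 0, 30, 0, 0, 0], [0, 0, 0, 0, 0, 0]], fingers=60)

```text
time: 5.52
tool_pos: [526.4, -197.8, 320.5]
tcp_rot: [-179.6, -44.9, 7.5]
ft_force: [-0.6, 0.6, 0.1]
finger_gap: 59.6
grip_force: 0.0
```

Emit:
apply_moves(rows=[[0, 0, 0, 0, 0, 0], [0, 0, 0, 0, 0, 0], [0, 0, 0, 0, 0, 0], [0, 0, 0, 0, 0, 0], [0, 0, 0, 0, 0, 0]], fingers=0, grip_force=20)

```text
time: 6.15
tool_pos: [526.7, -199.9, 324.4]
tcp_rot: [-180.0, -45.1, 7.6]
ft_force: [-1.7, -3.2, 5.4]
finger_gap: 14.2
grip_force: 21.9
```

Emit:
apply_moves(rows=[[-7, 0, -5.5, 0, 0, 0], [-8, 0, -4.4, 0, 0, 0], [-8.4, 0, -3.2, 0, 0, 0], [-8.8, 0, -2, 0, 0, 0], [-9, 0, -0.5, 0, 0, 0]])

```text
time: 6.78
tool_pos: [487.0, -205.7, 307.4]
tcp_rot: [179.9, -45.2, 7.7]
ft_force: [-2.3, -4.2, 8.9]
finger_gap: 14.0
grip_force: 21.3
```

Emit:
apply_moves(rows=[[-9, 0, 0.8, 0, 0, 0], [-8.7, 0, 2, 0, 0, 0], [-8.3, 0, 3.4, 0, 0, 0], [-7.7, 0, 4.6, 0, 0, 0], [-7, 0, 6, 0, 0, 0]])

```text
time: 7.4
tool_pos: [469.0, -208.3, 264.6]
tcp_rot: [179.9, -45.0, 7.6]
ft_force: [-15.4, -6.9, 6.2]
finger_gap: 13.7
grip_force: 22.9
```

```bash
python3 - <<'E'
from h import *
s=sense();p=s["tool_pos"]
w=p-.707*55*(Xr-Z)+Z*15
plan([(w,(180,-45,7.6),40),((436,11,120),(180,0,88))])
E
```

```text
[[5.3, 0.0, -32.8, 0.0, 0.0, 0.0], [5.3, 0.0, -32.8, 0.0, 0.0, 0.0], [-11.5, -22.2, 16.5, 0.055, -0.065, -0.133], [-7.4, -22.5, 18.4, 0.055, -0.065, -0.133], [-3.2, -22.2, 19.9, 0.055, -0.065, -0.133]]
[[1.0, -21.2, 21.2, 0.055, -0.065, -0.133], [5.2, -19.6, 22.1, 0.055, -0.065, -0.133], [9.1, -17.4, 22.7, 0.055, -0.065, -0.133], [12.7, -14.7, 22.8, 0.055, -0.065, -0.133], [15.9, -11.5, 22.6, 0.055, -0.065, -0.133]]
[[18.7, -8.0, 22.0, 0.055, -0.065, -0.133], [20.9, -4.1, 21.1, 0.055, -0.065, -0.133], [0, 0, 0, 0, 0, 0], [0, 0, 0, 0, 0, 0], [0, 0, 0, 0, 0, 0]]
```

Emit:
apply_moves(rows=[[0, 0, 0, 0, 0, 0], [0, 0, 0, 0, 0, 0], [0, 0, -10, 0, 0, 0], [2, 0, -25, 0, 0, 0], [8, 0, -30, 0, 0, 0]], fingers=60)

```text
time: 8.02
tool_pos: [430.5, -211.4, 317.7]
tcp_rot: [-179.7, -45.0, 7.5]
ft_force: [-0.0, -0.2, 0.5]
finger_gap: 60.3
grip_force: 0.0
```

Emit:
apply_moves(rows=[[-11.5, -22, 16.5, 0.055, -0.065, -0.133], [-7.4, -22.5, 18.4, 0.055, -0.065, -0.133], [-3, -22, 20, 0.055, -0.065, -0.133], [1, -21, 21, 0.055, -0.065, -0.133], [5, -19.6, 22, 0.055, -0.065, -0.133]])

```text
time: 8.65
tool_pos: [433.9, -99.6, 219.0]
tcp_rot: [171.0, -22.2, 51.7]
ft_force: [0.5, -0.8, 0.2]
finger_gap: 59.9
grip_force: 0.0
```

Emit:
apply_moves(rows=[[9, -17.4, 22.7, 0.055, -0.065, -0.133], [12.7, -14.7, 22.8, 0.055, -0.065, -0.133], [16, -11.5, 22.6, 0.055, -0.065, -0.133], [18.7, -8, 22, 0.055, -0.065, -0.133], [21, -4, 21, 0.055, -0.065, -0.133]])

```text
time: 9.28
tool_pos: [437.2, 13.3, 120.6]
tcp_rot: [-180.0, 0.1, 88.6]
ft_force: [0.8, -0.5, 0.0]
finger_gap: 60.0
grip_force: 0.0
```

```bash
python3 - <<'E'
from h import *
import cv2
p,d=eyes.snapshot("scene"); cv2.imwrite("pics/s1.png",cv2.resize(p[100:330,130:440,::-1],None,fx=2.5,fy=2.5))
print([(x["xyz"].round() if hasattr(x["xyz"],"round") else x["xyz"],x["confidence"]) for x in models.place_of("narrow_hook_seat","scene")[:2]])
P=pts("brush_grip","scene")[0][1]
q=P[(P[:,1]>-20)&(P[:,1]<30)&(P[:,2]>20)]; print(len(q),q.mean(0),np.percentile(q,[3,97],axis=0))
h=P[(P[:,1]<-60)&(P[:,2]>20)]; print(h.mean(0),np.percentile(h,[3,97],axis=0))
plan([((436,11,14),(180,0,88),25)])
E
```

```text
[([430.5, 130.3, -1.0], 0.71), ([488.5, -205.7, 273.3], 0.6)]<stdin>:6: RuntimeWarning: Mean of empty slice.
  ret = um.true_divide(
Traceback (most recent call last):
IndexError: index -1 is out of bounds for axis 0 with size 0
```

View pics/s1.png

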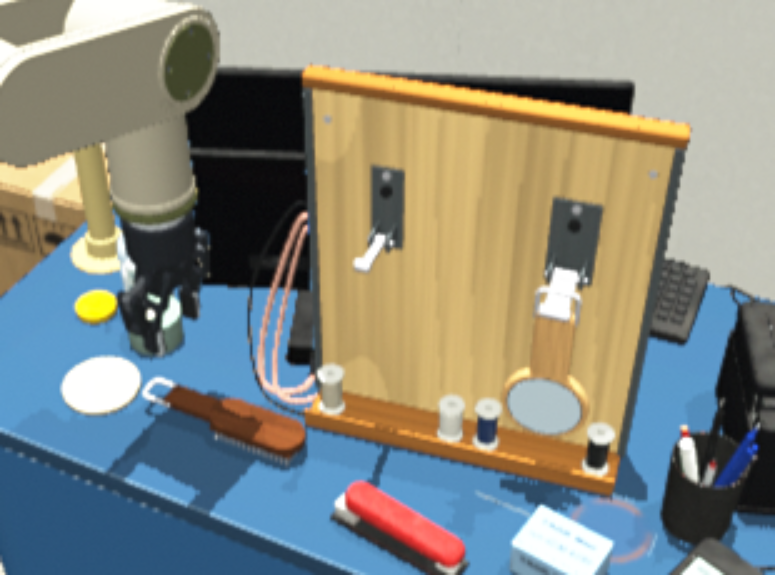

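The slim hook is now down level, at about (372,252) in the crop. The open gripper hovers above the brush handle at (165,300), so I descend and grip.

Emit:
apply_moves(rows=[[0, 0, 35, 0, 0, 0], [-2, 0, 35, 0, 0, 0], [0, 0, 25, 0, 0, 0], [0, 0, 11, 0, 0, 0], [0, 0, 0, 0, 0, 0]])

```text
time: 10.1
tool_pos: [436.7, 10.1, 14.4]
tcp_rot: [180.0, -0.1, 88.2]
ft_force: [0.0, 0.3, 0.9]
finger_gap: 59.8
grip_force: 0.0
```

Emit:
apply_moves(rows=[[0, 0, 0, 0, 0, 0], [0, 0, 0, 0, 0, 0], [0, 0, 0, 0, 0, 0], [0, 0, 0, 0, 0, 0], [0, 0, 0, 0, 0, 0]], fingers=0, grip_force=50)

```text
time: 10.72
tool_pos: [437.9, 10.8, 15.1]
tcp_rot: [179.9, -0.0, 88.4]
ft_force: [-0.4, 0.1, 6.0]
finger_gap: 28.8
grip_force: 53.1
```

```bash
python3 - <<'E'
from h import *
plan([((437,0,80),(180,0,88)),((437,-20,270),(180,0,88))])
E
```

```text
[[-5.4, -0.2, -32.5, 0.001, -0.0, 0.003], [-5.4, -0.2, -32.5, 0.001, -0.0, 0.003], [-5.0, 0.2, -47.5, 0.0, -0.0, 0.0], [-5.0, 0.2, -47.5, 0.0, -0.0, 0.0], [-5.0, 0.2, -47.5, 0.0, -0.0, 0.0]]
[[-5.0, 0.2, -47.5, 0.0, -0.0, 0.0], [0, 0, 0, 0, 0, 0], [0, 0, 0, 0, 0, 0], [0, 0, 0, 0, 0, 0], [0, 0, 0, 0, 0, 0]]
```

Emit:
apply_moves(rows=[[0, 0, -30, 0, 0, 0], [0, 0, -50, 0, 0, 0], [-10, 0, -58, 0, 0, 0], [-10, 0, -58, 0, 0, 0], [-10, 0, -58, 0, 0, 0]])

```text
time: 11.35
tool_pos: [435.3, -19.4, 269.6]
tcp_rot: [-180.0, -0.1, 88.4]
ft_force: [1.0, -0.8, -1.3]
finger_gap: 28.7
grip_force: 52.3
```

Emit:
apply_moves(rows=[[0, 0, 0, 0, 0, 0], [0, 0, 0, 0, 0, 0], [0, 0, 0, 0, 0, 0], [0, 0, 0, 0, 0, 0], [0, 0, 0, 0, 0, 0]], grip_force=20)

```text
time: 11.98
tool_pos: [435.4, -19.2, 267.1]
tcp_rot: [-179.9, -0.1, 88.4]
ft_force: [0.3, -0.5, -0.7]
finger_gap: 29.1
grip_force: 52.3
```

```bash
python3 - <<'E'
from h import *
import cv2
p,d=eyes.snapshot("scene"); cv2.imwrite("pics/s2.png",cv2.resize(p[100:330,130:440,::-1],None,fx=2.5,fy=2.5))
E
```

View pics/s2.png

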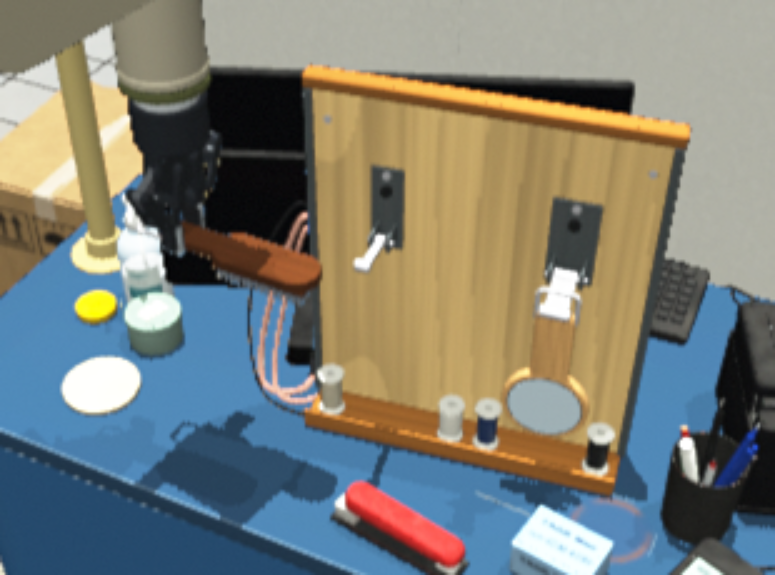

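The brush is still horizontal in the gripper, running from (190,235) to (320,275), and the grip force did not ease.

Emit:
apply_moves(rows=[[0, 0, 0, 0, 0, 0], [0, 0, 0, 0, 0, 0], [0, 0, 0, 0, 0, 0], [0, 0, 0, 0, 0, 0], [0, 0, 0, 0, 0, 0]], fingers=28, grip_force=20)

```text
time: 12.65
tool_pos: [435.8, -19.4, 268.0]
tcp_rot: [180.0, -0.1, 88.3]
ft_force: [0.2, -0.1, -1.8]
finger_gap: 28.9
grip_force: 52.3
```

```bash
python3 - <<'E'
from h import *
print({k:np.round(v,3) for k,v in sense().items() if k in("wrist_torque","grip_force","finger_gap")})
E
```

```text
{'wrist_torque': array([0.055, 0.025, 0.001]), 'grip_force': np.float64(52.343), 'finger_gap': np.float64(28.884)}
```

Emit:
apply_moves(rows=[[0, 0, 0, 0, 0, 0], [0, 0, 0, 0, 0, 0], [0, 0, 0, 0, 0, 0], [0, 0, 0, 0, 0, 0], [0, 0, 0, 0, 0, 0]], fingers=29, grip_force=20)

```text
time: 13.28
tool_pos: [435.8, -19.4, 268.0]
tcp_rot: [-180.0, -0.1, 88.3]
ft_force: [0.7, -0.3, -0.0]
finger_gap: 29.4
grip_force: 35.3
```

Emit:
apply_moves(rows=[[0, 0, 0, 0, 0, 0], [0, 0, 0, 0, 0, 0], [0, 0, 0, 0, 0, 0], [0, 0, 0, 0, 0, 0], [0, 0, 0, 0, 0, 0]], fingers=29.4, grip_force=20)

```text
time: 13.9
tool_pos: [435.8, -19.4, 268.0]
tcp_rot: [180.0, -0.1, 88.3]
ft_force: [-0.1, -0.2, -0.8]
finger_gap: 29.6
grip_force: 21.3
```

Emit:
apply_moves(rows=[[0, 0, 0, 0, 0, 0], [0, 0, 0, 0, 0, 0], [0, 0, 0, 0, 0, 0], [0, 0, 0, 0, 0, 0], [0, 0, 0, 0, 0, 0]], fingers=29.8, grip_force=20)

```text
time: 14.52
tool_pos: [435.8, -19.3, 268.0]
tcp_rot: [180.0, -0.1, 88.3]
ft_force: [0.2, -0.4, -0.8]
finger_gap: 29.6
grip_force: 7.5
```

```bash
python3 - <<'E'
from h import *
import cv2
print({k:np.round(v,3) for k,v in sense().items() if k in("wrist_torque","grip_force","finger_gap")})
p,d=eyes.snapshot("scene"); cv2.imwrite("pics/s3.png",cv2.resize(p[100:330,130:440,::-1],None,fx=2.5,fy=2.5))
E
```

```text
{'wrist_torque': array([0.058, 0.023, 0.016]), 'grip_force': np.float64(7.478), 'finger_gap': np.float64(29.612)}
```

View pics/s3.png

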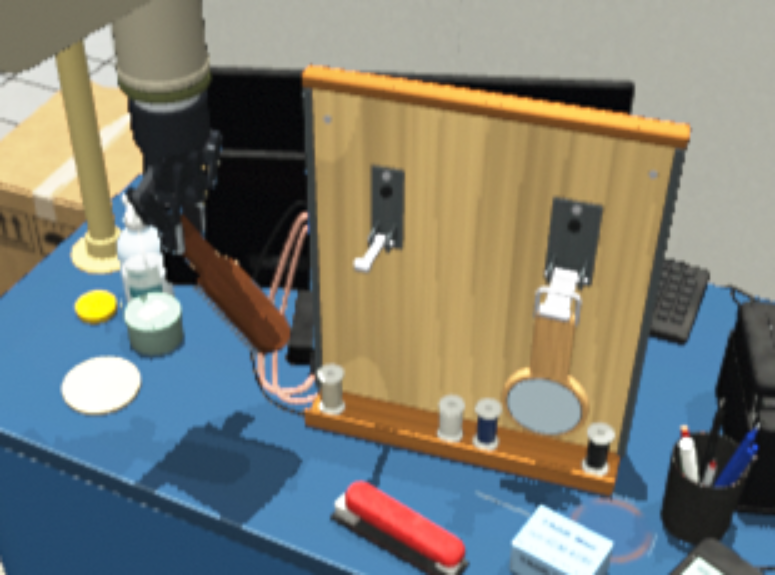

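The brush is turning in the pads: the head is now at (265,330), roughly 40° down. I ease the grip a little more.

Emit:
apply_moves(rows=[[0, 0, 0, 0, 0, 0], [0, 0, 0, 0, 0, 0], [0, 0, 0, 0, 0, 0], [0, 0, 0, 0, 0, 0], [0, 0, 0, 0, 0, 0]], fingers=29.9)

```text
time: 15.2
tool_pos: [435.8, -19.4, 268.0]
tcp_rot: [-180.0, -0.1, 88.3]
ft_force: [0.3, 0.2, -1.0]
finger_gap: 29.5
grip_force: 3.5
```

```bash
python3 - <<'E'
from h import *
print({k:np.round(v,3) for k,v in sense().items() if k in("wrist_torque","grip_force","finger_gap")})
for cf,P in pts("brush_grip","scene")[:2]:
    print(cf,P.mean(0).round(),np.percentile(P,[3,97],axis=0).round(),np.linalg.svd(P-P.mean(0),full_matrices=False)[2][0].round(2))
print(models.place_of("brush_bail","scene")[:2],models.place_of("brush_grip","scene")[:2])
E
```

```text
{'wrist_torque': array([ 0.06 , -0.016, -0.055]), 'grip_force': np.float64(3.476), 'finger_gap': np.float64(29.471)}
0.85 [428. -37. 195.] [[409. -58. 135.]
 [453. -11. 260.]] [ 0.01 -0.24 -0.97]
0.45 [ 515. -397.  160.] [[ 506. -434.   84.]
 [ 568. -359.  272.]] [ 0.05  0.   -1.  ]
[{'xyz': [518.6, -197.2, 272.2], 'confidence': 0.17}] [{'xyz': [435.5, -8.2, 276.7], 'confidence': 0.8}]
```

```bash
python3 - <<'E'
from h import *
plan([((410,-217,235),(180,0,7.6),45)])
E
```

```text
[[-22.0, -2.2, 3.6, -0.0, -0.0, 0.157], [-22.1, 1.2, 3.6, -0.0, -0.0, 0.157], [-21.6, 4.7, 3.6, -0.0, -0.0, 0.157], [-20.7, 8.0, 3.6, -0.0, -0.0, 0.157], [-19.1, 11.1, 3.6, -0.0, -0.0, 0.157]]
[[-17.2, 14.0, 3.6, -0.0, -0.0, 0.157], [-14.8, 16.5, 3.6, -0.0, -0.0, 0.157], [-12.0, 18.6, 3.6, -0.0, -0.0, 0.157], [-8.9, 20.3, 3.6, -0.0, -0.0, 0.157], [0, 0, 0, 0, 0, 0]]
```

Emit:
apply_moves(rows=[[0, 0, 0, 0, 0, 0], [0, 0, 0, 0, 0, 0], [0, 0, 0, 0, 0, 0], [0, 0, 0, 0, 0, 0], [0, 0, 0, 0, 0, 0]])

```text
time: 16.02
tool_pos: [435.8, -19.4, 268.0]
tcp_rot: [-180.0, -0.1, 88.3]
ft_force: [-0.5, 0.1, -1.1]
finger_gap: 29.7
grip_force: 3.5
```

Emit:
apply_moves(rows=[[0, 0, 0, 0, 0, 0], [0, 0, 0, 0, 0, 0], [0, 0, 0, 0, 0, 0], [0, 0, 0, 0, 0, 0], [0, 0, 0, 0, 0, 0]], fingers=28.5)

```text
time: 16.65
tool_pos: [435.8, -19.3, 268.0]
tcp_rot: [-180.0, -0.1, 88.3]
ft_force: [-0.2, 0.0, -0.4]
finger_gap: 29.2
grip_force: 20.9
```

Emit:
apply_moves(rows=[[-22, -2, 3.6, 0, 0, 0.157], [-22, 1, 3.6, 0, 0, 0.157], [-21.6, 4.7, 3.6, 0, 0, 0.157], [-20.7, 8, 3.6, 0, 0, 0.157], [-19, 11, 3.6, 0, 0, 0.157]])

```text
time: 17.27
tool_pos: [421.3, -129.5, 249.8]
tcp_rot: [-180.0, -0.0, 43.1]
ft_force: [-0.1, 0.4, -1.2]
finger_gap: 29.4
grip_force: 21.0
```

Emit:
apply_moves(rows=[[-17, 14, 3.6, 0, 0, 0.157], [-15, 16.5, 3.6, 0, 0, 0.157], [-12, 18.6, 3.6, 0, 0, 0.157], [-9, 20, 3.6, 0, 0, 0.157], [0, 0, 0, 0, 0, 0]])

```text
time: 17.9
tool_pos: [409.3, -217.2, 235.0]
tcp_rot: [-179.9, 0.0, 7.3]
ft_force: [0.6, 0.8, -0.7]
finger_gap: 29.3
grip_force: 21.0
```

```bash
python3 - <<'E'
from h import *
import cv2
s=sense(); print(s["tool_pos"],s["tcp_rot"],s["joint_pos"].round(1))
for cf,P in pts("brush_grip","scene")[:1]:
    print(cf,P.mean(0).round(),np.percentile(P,[3,97],axis=0).round(),np.linalg.svd(P-P.mean(0),full_matrices=False)[2][0].round(2))
for n in ("brush_bail","brush_grip","narrow_hook_seat"): print(n,models.place_of(n,"scene")[:2])
p,d=eyes.snapshot("scene"); cv2.imwrite("pics/s4.png",cv2.resize(p[130:290,200:400,::-1],None,fx=3.7,fy=3.7))
E
```

```text
[ 409.30865448 -217.23209082  234.97860966] [-1.79922685e+02  3.55510034e-02  7.26886014e+00] [-34.3 -14.2 105.7   0.   88.6  48.4]
0.57 [ 395. -221.  172.] [[ 371. -245.   98.]
 [ 425. -198.  261.]] [-0.18 -0.01 -0.98]
brush_bail [{'xyz': [429.7, -215.6, 284.5], 'confidence': 0.94}]
brush_grip [{'xyz': [417.2, -216.1, 246.6], 'confidence': 0.61}]
narrow_hook_seat [{'xyz': [421.5, -456.8, 3.8], 'confidence': 0.62}, {'xyz': [399.7, -586.6, -1.7], 'confidence': 0.29}]
```

View pics/s4.png

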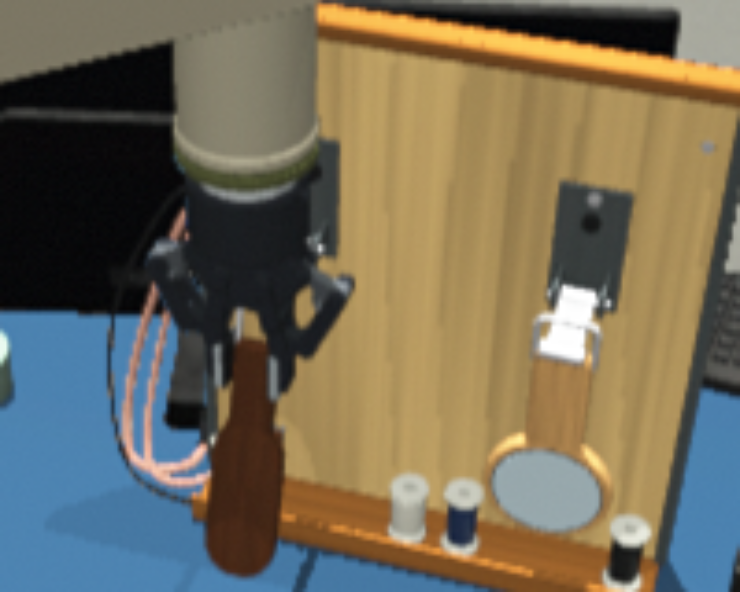

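The brush hangs below the gripper at about (250,430), its loop leaning an estimated 15–18° towards the board. Tilting the tool about 15° brings the loop upright, so I do that, recheck the loop, and then insert.

```bash
python3 - <<'E'
from h import *
o=(180,-15,7.6); e=np.array([522,-201,0])-33.4*Xr+232.5*Z; a=e-80*Xr
plan([(a,o)]); plan([(e,o,17)],a,o)
print(a,e)
E
```

```text
[[-0.2, 0.1, 1.6, -0.0, 0.131, -0.001], [-0.4, 0.1, 1.5, -0.0, 0.131, -0.001], [0, 0, 0, 0, 0, 0], [0, 0, 0, 0, 0, 0], [0, 0, 0, 0, 0, 0]]
[[15.5, 0.0, 4.1, 0.0, 0.0, 0.0], [15.5, 0.0, 4.1, 0.0, 0.0, 0.0], [15.5, 0.0, 4.1, 0.0, 0.0, 0.0], [15.5, 0.0, 4.1, 0.0, 0.0, 0.0], [15.5, 0.0, 4.1, 0.0, 0.0, 0.0]]
[ 409.6206 -215.9688  232.5   ] [ 488.9006 -205.4088  232.5   ]
```

Emit:
apply_moves(rows=[[0, -0.5, 1.6, 0, 0.131, 0], [-0.4, -0.5, 1.5, 0, 0.131, 0], [0, 0, 0, 0, 0, 0], [0, 0, 0, 0, 0, 0], [0, 0, 0, 0, 0, 0]])

```text
time: 18.82
tool_pos: [410.1, -215.4, 232.9]
tcp_rot: [-180.0, -15.0, 7.4]
ft_force: [-0.2, -0.2, -0.2]
finger_gap: 29.5
grip_force: 20.9
```

```bash
python3 - <<'E'
from h import *
s=sense(); print(s["tool_pos"],s["tcp_rot"])
for c in ("scene","top"):
    eyes.snapshot(c)
    for n in ("brush_bail","brush_grip"): print(c,n,models.place_of(n,c)[:1])
E
```

```text
[ 410.14204909 -215.36032938  232.94552206] [-179.97613166  -14.9696541     7.44278745]
scene brush_bail [{'xyz': [415.6, -217.6, 287.2], 'confidence': 0.83}]
scene brush_grip [{'xyz': [418.2, -213.2, 246.1], 'confidence': 0.58}]
top brush_bail [{'xyz': [422.1, -219.1, 288.3], 'confidence': 0.63}]
top brush_grip [{'xyz': [566.3, -287.4, -1.7], 'confidence': 0.64}]
```

Emit:
apply_moves(rows=[[14, -0.5, 3.8, 0, 0, 0], [14, -0.5, 3.8, 0, 0, 0], [14, 0, 3.8, 0, 0, 0], [14, 0, 3.8, 0, 0, 0], [14, 0, 3.8, 0, 0, 0]])

```text
time: 19.75
tool_pos: [482.3, -204.8, 231.9]
tcp_rot: [-179.9, -15.0, 7.4]
ft_force: [0.1, -0.4, -0.9]
finger_gap: 29.6
grip_force: 21.0
```

```bash
python3 - <<'E'
from h import *
import cv2
s=sense(); print(s["tool_pos"],s["ft_force"],s["wrist_torque"])
p,d=eyes.snapshot("scene"); cv2.imwrite("pics/s5.png",cv2.resize(p[130:290,200:400,::-1],None,fx=3.7,fy=3.7))
for n in ("brush_bail","narrow_hook_seat"): print(n,models.place_of(n,"scene")[:2])
E
```

```text
[ 482.34779458 -204.76893646  231.9013044 ] [ 0.13798994 -0.40216742 -0.90582712] [ 0.00699748  0.21718236 -0.00794521]
brush_bail [{'xyz': [489.7, -204.5, 246.9], 'confidence': 0.7}, {'xyz': [487.7, -203.3, 284.7], 'confidence': 0.69}]
narrow_hook_seat [{'xyz': [492.6, -205.3, 271.4], 'confidence': 0.42}]
```

View pics/s5.png

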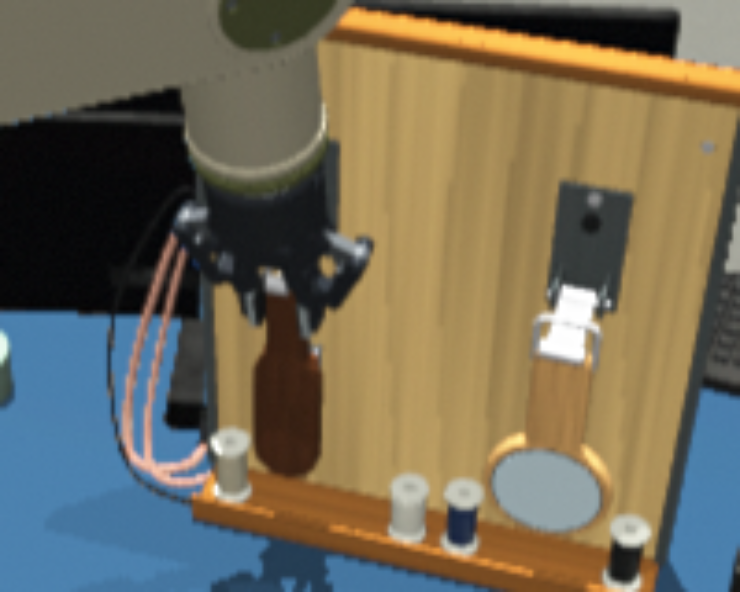

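No contact force, and the bar's white end shows in front of the brush between the fingers at (280,285). I lower the brush onto the hook.

Emit:
apply_moves(rows=[[-0.8, 0, 2.9, 0, 0, 0], [-0.8, 0, 2.9, 0, 0, 0], [-0.8, 0, 2.9, 0, 0, 0], [-0.5, 0, 2, 0, 0, 0], [0, 0, 0, 0, 0, 0]])

```text
time: 20.52
tool_pos: [481.1, -205.1, 220.8]
tcp_rot: [-179.9, -15.0, 7.4]
ft_force: [0.2, -0.1, -0.7]
finger_gap: 29.4
grip_force: 21.0
```

Emit:
apply_moves(rows=[[0, 0, 0, 0, 0, 0], [0, 0, 0, 0, 0, 0], [0, 0, 0, 0, 0, 0], [0, 0, 0, 0, 0, 0], [0, 0, 0, 0, 0, 0]], fingers=29.9)

```text
time: 21.15
tool_pos: [481.2, -205.1, 221.0]
tcp_rot: [-179.9, -15.0, 7.4]
ft_force: [0.3, -0.1, -0.6]
finger_gap: 29.9
grip_force: 3.9
```

Emit:
apply_moves(rows=[[0, 0, 0, 0, 0, 0], [0, 0, 0, 0, 0, 0], [0, 0, 0, 0, 0, 0], [0, 0, 0, 0, 0, 0], [0, 0, 0, 0, 0, 0]], fingers=46)

```text
time: 21.78
tool_pos: [481.2, -205.1, 221.0]
tcp_rot: [-179.9, -15.0, 7.4]
ft_force: [1.3, -0.0, -0.5]
finger_gap: 45.8
grip_force: 0.0
```

Emit:
apply_moves(rows=[[-10, 0, -2.6, 0, 0, 0], [-20, 0, -5, 0, 0, 0], [-25, 0, -6.5, 0, 0, 0], [-25, 0, -6.5, 0, 0, 0], [-10, 0, -2.6, 0, 0, 0]])

```text
time: 22.4
tool_pos: [387.9, -217.3, 220.0]
tcp_rot: [-180.0, -15.0, 7.3]
ft_force: [-1.2, -0.1, -0.6]
finger_gap: 46.1
grip_force: 0.0
```

```bash
cat > t2.py <<'E'
from kin import *
from h import *
g=fit(); s=sense(); q=s["joint_pos"]; print(s["tool_pos"],q.round(1))
def walk(wps,q):
    p=s["tool_pos"];r=s["tcp_rot"]
    for x,rpy in wps:
        Ra=Ro.from_euler('xyz',r,degrees=True);rv=(Ra.inv()*Ro.from_euler('xyz',rpy,degrees=True)).as_rotvec()
        for t in (.25,.5,.75,1):
            xx=p+(np.array(x)-p)*t; q,e=ik(xx,(Ra*Ro.from_rotvec(rv*t)).as_euler('xyz',degrees=True),q,g)
            print(xx.round(),q.round().astype(int),round(float(e),1))
        p=np.array(x);r=rpy; print('--')
G=np.array([527,-394,231.])
import sys
f=float(sys.argv[1])
walk([(G-90*Xr+Z*0,(180,-f,7.6)),(G,(180,-f,7.6)),(G+13*Z,(180,-f,7.6)),(G+13*Z-80*Xr,(180,-f,7.6)),((400,-250,330),(180,-60,30)),((420,60,250),(180,0,75)),((430,234,100),(180,f-90,90)),((430,234,8),(180,f-90,90))],q)
E
python3 t2.py 90; python3 - <<'E'
from h import *
eyes.snapshot("scene")
for n in ("brush_bail","brush_grip","narrow_hook_seat"): print(n,models.place_of(n,"scene")[:2])
E
```

```text
[ 387.88029109 -217.28782365  220.03708547] [-45.9 -29.8 120.2  12.2  80.6  35.8]
[ 400. -264.  223.] [-64 -32 127  33  76  13] 0.0
[ 413. -312.  226.] [-78 -24 129  54  77 -10] 0.0
[ 425. -359.  228.] [-86  -5 126  72  83 -31] 0.0
[ 438. -406.  231.] [-87  18 118  87  93 -46] 0.0
--
[ 460. -403.  231.] [-84  18 117  89  91 -46] 0.0
[ 482. -400.  231.] [-81  18 117  91  89 -45] 0.0
[ 505. -397.  231.] [-78  19 116  93  87 -45] 0.0
[ 527. -394.  231.] [-76  19 116  95  85 -45] 0.0
--
[ 527. -394.  234.] [-76  19 116  95  85 -45] 0.0
[ 527. -394.  238.] [-76  18 116  95  85 -45] 0.0
[ 527. -394.  241.] [-76  18 116  95  85 -44] 0.0
[ 527. -394.  244.] [-76  17 116  95  85 -44] 0.0
--
[ 507. -397.  244.] [-78  17 117  93  87 -44] 0.0
[ 487. -399.  244.] [-81  17 117  91  89 -44] 0.0
[ 468. -402.  244.] [-83  16 118  90  91 -44] 0.0
[ 448. -405.  244.] [-86  16 118  88  92 -44] 0.0
--
[ 436. -366.  266.] [-86   6 120  79  93 -38] 0.0
[ 424. -327.  287.] [-85  -3 120  71  95 -31] 0.0
[ 412. -289.  308.] [-83 -11 119  63  98 -25] 0.0
[ 400. -250.  330.] [-80 -17 117  56 101 -19] 0.0
--
[ 4
[... 245 characters left out ...]
 175.] [ 13 -15 112   0  82  20] 0.0
[428. 190. 138.] [ 18 -10 112   0  78  21] 0.0
[430 234 100] [ 23  -4 111   0  73  23] 0.0
--
[430. 234.  77.] [ 23  -2 112   0  70  23] 0.0
[430. 234.  54.] [ 23   0 113   0  68  23] 0.0
[430. 234.  31.] [ 23   2 113   0  65  23] 0.0
[430 234   8] [ 23   4 114   0  62  23] 0.0
--
brush_bail [{'xyz': [488.6, -205.3, 272.3], 'confidence': 0.9}]
brush_grip [{'xyz': [488.0, -201.5, 232.2], 'confidence': 0.74}, {'xyz': [400.7, -588.8, -0.7], 'confidence': 0.34}]
narrow_hook_seat [{'xyz': [489.3, -206.3, 274.4], 'confidence': 0.54}]<sys>:0: UserWarning: Gimbal lock detected. Setting third angle to zero since it is not possible to uniquely determine all angles.
```

```bash
python3 - <<'E'
from h import *
G=np.array([527,-394,231.]); o=(180,-90,7.6)
plan([(G-90*Xr,o)]); plan([(G,o,30)],G-90*Xr,o)
E
```

```text
[[3.2, 24.2, -0.5, 0.0, 0.163, -0.0], [3.3, 24.2, 0.0, 0.0, 0.163, -0.0], [3.2, 24.2, 0.5, 0.0, 0.163, -0.0], [3.1, 24.2, 1.1, 0.0, 0.163, -0.0], [2.9, 24.2, 1.5, 0.0, 0.163, -0.0]]
[[2.6, 24.2, 2.0, 0.0, 0.163, -0.0], [2.2, 24.2, 2.4, 0.0, 0.163, -0.0], [1.8, 24.2, 2.7, 0.0, 0.163, -0.0], [0, 0, 0, 0, 0, 0], [0, 0, 0, 0, 0, 0]]
[[0.0, 0.0, 30.0, 0.0, 0.0, 0.0], [0.0, 0.0, 30.0, 0.0, 0.0, 0.0], [0.0, 0.0, 30.0, 0.0, 0.0, 0.0], [0, 0, 0, 0, 0, 0], [0, 0, 0, 0, 0, 0]]
```

Emit:
apply_moves(rows=[[3, 24, -0.5, 0, 0.163, 0], [3, 24, 0, 0, 0.163, 0], [3, 24, 0.5, 0, 0.163, 0], [3, 24, 1, 0, 0.163, 0], [3, 24, 1.5, 0, 0.163, 0]], fingers=65)

```text
time: 23.22
tool_pos: [418.6, -336.1, 227.5]
tcp_rot: [179.8, -62.0, 7.5]
ft_force: [0.9, 0.6, -0.4]
finger_gap: 65.1
grip_force: 0.0
```

Emit:
apply_moves(rows=[[2.6, 24, 2, 0, 0.163, 0], [2.2, 24, 2.4, 0, 0.163, 0], [1.8, 24, 2.7, 0, 0.163, 0], [0, 0, 0, 0, 0, 0], [0, 0, 0, 0, 0, 0]])

```text
time: 23.85
tool_pos: [437.1, -404.3, 230.2]
tcp_rot: [-164.6, -89.6, -8.0]
ft_force: [-0.3, -0.3, 1.2]
finger_gap: 64.7
grip_force: 0.0
```

```bash
python3 - <<'E'
from h import *
import cv2
s=sense(); print(s["tool_pos"],s["tcp_rot"],(Ro.from_euler('xyz',s["tcp_rot"],degrees=True).as_matrix()).round(3).tolist())
p,d=eyes.snapshot("scene"); 
for n in ("mirror_grip","mirror_bail","mirror_round","wide_hook_seat"): print(n,models.place_of(n,"scene")[:1])
E
```

```text
[ 437.07293036 -404.28350424  230.18149105] [-164.59565219  -89.6331571    -7.95083755] [[0.006, 0.13, 0.992], [-0.001, -0.992, 0.13], [1.0, -0.002, -0.006]]
mirror_grip [{'xyz': [518.4, -396.1, 233.0], 'confidence': 0.75}]
mirror_bail [{'xyz': [515.4, -394.5, 273.4], 'confidence': 0.67}]
mirror_round [{'xyz': [519.6, -391.9, 123.9], 'confidence': 0.92}]
wide_hook_seat [{'xyz': [512.0, -397.9, 269.6], 'confidence': 0.77}]
```

Emit:
apply_moves(rows=[[0, 1, 30, 0, 0, 0], [0, 1, 30, 0, 0, 0], [0, 0, 20, 0, 0, 0], [0, 0, 10, 0, 0, 0], [0, 0, 0, 0, 0, 0]])

```text
time: 24.72
tool_pos: [526.4, -394.6, 231.2]
tcp_rot: [162.4, -89.7, 25.0]
ft_force: [0.2, 0.9, -0.3]
finger_gap: 65.2
grip_force: 0.0
```

Emit:
apply_moves(rows=[[0, 0, 0, 0, 0, 0], [0, 0, 0, 0, 0, 0], [0, 0, 0, 0, 0, 0], [0, 0, 0, 0, 0, 0], [0, 0, 0, 0, 0, 0]], fingers=38, grip_force=60)

```text
time: 25.35
tool_pos: [526.0, -395.2, 230.2]
tcp_rot: [-170.2, -89.8, -2.4]
ft_force: [-3.0, 0.2, 3.3]
finger_gap: 39.0
grip_force: 48.6
```

Emit:
apply_moves(rows=[[4, 0, 0, 0, 0, 0], [4, 0, 0, 0, 0, 0], [4, 0, 0, 0, 0, 0], [0, 0, -5, 0, 0, 0], [0, 0, -10, 0, 0, 0]])

```text
time: 25.98
tool_pos: [511.0, -396.6, 242.0]
tcp_rot: [-169.2, -89.7, -3.4]
ft_force: [0.8, 0.4, -1.0]
finger_gap: 38.9
grip_force: 48.6
```

Emit:
apply_moves(rows=[[0, 0, -12, 0, 0, 0], [0, 0, -12, 0, 0, 0], [0, 0, -12, 0, 0, 0], [0, 0, -15, 0, 0, 0], [0, 0, -15, 0, 0, 0]])

```text
time: 26.6
tool_pos: [444.8, -405.5, 242.4]
tcp_rot: [-169.0, -89.7, -3.6]
ft_force: [0.1, -0.8, -1.6]
finger_gap: 39.1
grip_force: 48.6
```

```bash
python3 - <<'E'
from h import *
import cv2
s=sense(); print(s["tool_pos"],s["ft_force"],s["wrist_torque"],s["finger_gap"])
p,d=eyes.snapshot("scene"); cv2.imwrite("pics/s6.png",cv2.resize(p[110:310,220:440,::-1],None,fx=2.9,fy=2.9))
for n in ("mirror_bail","mirror_grip","mirror_round","wide_hook_seat","felt_pad"): print(n,models.place_of(n,"scene")[:1])
E
```

```text
[ 444.76807776 -405.49954723  242.36554002] [ 0.0728966  -0.75481418 -1.6149097 ] [-0.10281245  0.69709296  0.06112871] 39.093679936220894
mirror_bail [{'xyz': [435.4, -409.9, 285.9], 'confidence': 0.97}]
mirror_grip [{'xyz': [434.2, -407.8, 241.6], 'confidence': 0.58}]
mirror_round [{'xyz': [438.8, -403.4, 135.5], 'confidence': 0.61}]
wide_hook_seat []
felt_pad []
```

View pics/s6.png

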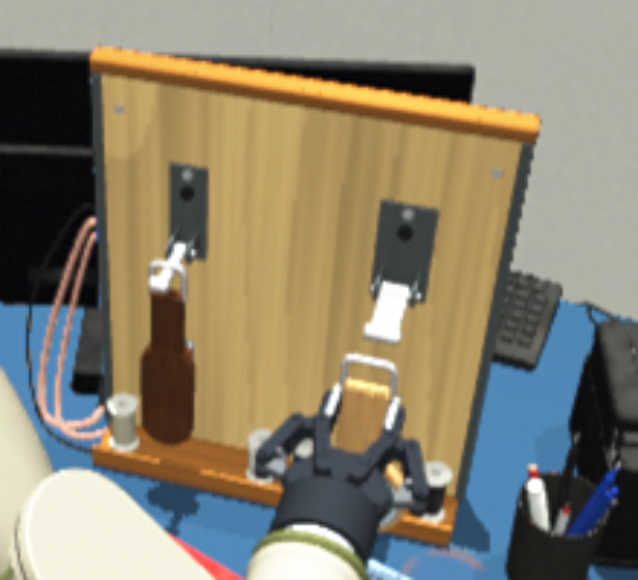

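The mirror hangs free in the gripper at (365,400) and the empty wide hook is at (388,312). The brush hangs on the slim hook at (168,300). Next I carry the mirror to the pad.

```bash
python3 - <<'E'
from h import *
plan([((400,-250,330),(180,-60,30),50),((420,60,250),(180,0,75),50),((430,232,60),(180,0,90),50)])
E
```

```text
[[21.9, -40.0, -6.5, 0.096, -0.128, -0.026], [22.1, -40.0, -5.5, 0.096, -0.128, -0.026], [22.5, -39.9, -4.5, 0.096, -0.128, -0.026], [23.0, -39.7, -3.6, 0.096, -0.128, -0.026], [2.1, -32.3, 23.6, 0.051, -0.124, -0.089]]
[[7.9, -30.7, 24.6, 0.051, -0.124, -0.089], [13.6, -28.4, 24.8, 0.051, -0.124, -0.089], [19.0, -25.7, 24.2, 0.051, -0.124, -0.089], [24.1, -22.6, 22.7, 0.051, -0.124, -0.089], [28.6, -19.2, 20.5, 0.051, -0.124, -0.089]]
[[32.6, -15.5, 17.6, 0.051, -0.124, -0.089], [35.7, -11.6, 14.0, 0.051, -0.124, -0.089], [28.1, -5.9, 31.6, 0.0, 0.0, -0.044], [28.4, -4.7, 31.6, 0.0, 0.0, -0.044], [28.6, -3.4, 31.6, 0.0, 0.0, -0.044]]
[[28.7, -2.2, 31.6, 0.0, 0.0, -0.044], [28.7, -0.9, 31.6, 0.0, 0.0, -0.044], [28.8, 0.4, 31.6, 0.0, 0.0, -0.044], [0, 0, 0, 0, 0, 0], [0, 0, 0, 0, 0, 0]]
```

Emit:
apply_moves(rows=[[22, -40, -6.5, 0.096, -0.128, -0.026], [22, -40, -5.5, 0.096, -0.128, -0.026], [22.5, -40, -4.5, 0.096, -0.128, -0.026], [23, -40, -3.6, 0.096, -0.128, -0.026], [2, -32, 23.6, 0.051, -0.124, -0.089]])

```text
time: 27.52
tool_pos: [402.4, -211.4, 322.8]
tcp_rot: [175.2, -52.4, 39.1]
ft_force: [1.3, -0.7, -0.3]
finger_gap: 39.3
grip_force: 48.7
```

Emit:
apply_moves(rows=[[8, -31, 24.6, 0.051, -0.124, -0.089], [13.6, -28.4, 25, 0.051, -0.124, -0.089], [19, -25.7, 24, 0.051, -0.124, -0.089], [24, -22.6, 22.7, 0.051, -0.124, -0.089], [28.6, -19, 20.5, 0.051, -0.124, -0.089]])

```text
time: 28.15
tool_pos: [414.7, -18.6, 271.2]
tcp_rot: [175.1, -15.0, 65.1]
ft_force: [0.5, 0.2, -1.8]
finger_gap: 39.1
grip_force: 48.5
```

Emit:
apply_moves(rows=[[32.6, -15.5, 17.6, 0.051, -0.124, -0.089], [35.7, -11.6, 14, 0.051, -0.124, -0.089], [0, 0, 0, 0, 0, 0], [0, 0, 0, 0, 0, 0], [0, 0, 0, 0, 0, 0]])

```text
time: 28.78
tool_pos: [420.2, 54.6, 252.1]
tcp_rot: [179.7, -0.8, 74.1]
ft_force: [0.7, -0.1, -1.7]
finger_gap: 38.9
grip_force: 47.6
```

```bash
python3 - <<'E'
from h import *
s=sense(); print(s["tool_pos"],s["tcp_rot"],s["joint_pos"].round())
plan([((430,232,60),(180,0,90),40)])
E
```

```text
[420.21602145  54.6075431  252.08295157] [179.67170521  -0.84028091  74.13012571] [ -0. -22. 110.   1.  91.  16.]
[[24.4, -5.7, 27.8, 0.001, -0.002, -0.04], [24.6, -4.7, 27.7, 0.001, -0.002, -0.04], [24.8, -3.7, 27.7, 0.001, -0.002, -0.04], [25.0, -2.7, 27.6, 0.001, -0.002, -0.04], [25.2, -1.7, 27.6, 0.001, -0.002, -0.04]]
[[25.3, -0.6, 27.5, 0.001, -0.002, -0.04], [25.3, 0.4, 27.5, 0.001, -0.002, -0.04], [0, 0, 0, 0, 0, 0], [0, 0, 0, 0, 0, 0], [0, 0, 0, 0, 0, 0]]
```

Emit:
apply_moves(rows=[[24.4, -5.7, 27.8, 0, -0.002, -0.04], [24.6, -4.7, 27.7, 0, -0.002, -0.04], [25, -3.7, 27.7, 0, -0.002, -0.04], [25, -2.7, 27.6, 0, -0.002, -0.04], [25, -1.7, 27.6, 0, -0.002, -0.04]])

```text
time: 29.4
tool_pos: [428.2, 181.0, 114.4]
tcp_rot: [179.5, -0.2, 85.5]
ft_force: [1.5, 0.0, -1.6]
finger_gap: 39.4
grip_force: 47.6
```

Emit:
apply_moves(rows=[[25, -0.6, 27.5, 0, -0.002, -0.04], [25, 0.4, 27.5, 0, -0.002, -0.04], [0, 0, 0, 0, 0, 0], [0, 0, 0, 0, 0, 0], [0, 0, 0, 0, 0, 0]])

```text
time: 30.02
tool_pos: [431.3, 231.5, 61.0]
tcp_rot: [179.5, 0.1, 90.2]
ft_force: [-0.5, 0.2, -1.5]
finger_gap: 39.0
grip_force: 47.8
```

```bash
python3 - <<'E'
from h import *
s=sense(); print(s["tool_pos"],s["tcp_rot"])
for c in ("scene","top"):
    for cf,P in pts("mirror_round",c)[:2]: print(c,cf,P.mean(0).round(),np.percentile(P,[3,97],axis=0).round())
    for n in ("mirror_bail","mirror_round","felt_pad"): print(n,models.place_of(n,c)[:2])
E
```

```text
[431.28036607 231.50959044  60.98899688] [1.79483573e+02 5.43747960e-02 9.01876326e+01]
scene 0.63 [429. 152.  41.] [[390.  91.  18.]
 [468. 236.  71.]]
scene 0.35 [ 368. -300.   28.] [[ 350. -367.    0.]
 [ 396. -228.   49.]]
mirror_bail [{'xyz': [431.6, 267.1, 76.4], 'confidence': 0.65}, {'xyz': [514.2, -394.4, 271.0], 'confidence': 0.35}]
mirror_round [{'xyz': [433.2, 132.6, 30.6], 'confidence': 0.56}]
felt_pad [{'xyz': [430.0, 133.3, -3.1], 'confidence': 0.5}, {'xyz': [540.6, -567.4, 1.0], 'confidence': 0.42}]
top 0.96 [431. 153.  41.] [[392.  95.   3.]
 [469. 227.  68.]]
mirror_bail []
mirror_round [{'xyz': [432.5, 133.2, 30.2], 'confidence': 0.66}, {'xyz': [435.5, 237.2, 68.1], 'confidence': 0.41}]
felt_pad [{'xyz': [693.7, 134.3, -0.1], 'confidence': 0.86}, {'xyz': [427.3, 122.9, -4.0], 'confidence': 0.45}]
```

The mirror slipped about 18° in the pads, with the round part low. I turn the tool to level it and then lower it.

Emit:
apply_moves(rows=[[-1.6, 0, 0, 0, -0.16, 0], [-1.6, 0, 0, 0, -0.16, 0], [4.5, 0, 13.3, 0, 0, 0], [4.5, 0, 13.3, 0, 0, 0], [4.5, 0, 13.3, 0, 0, 0]])

```text
time: 31.15
tool_pos: [429.9, 228.7, 16.5]
tcp_rot: [179.6, 18.4, 90.2]
ft_force: [0.1, 0.5, -0.4]
finger_gap: 39.1
grip_force: 47.8
```

```bash
python3 - <<'E'
from h import *
s=sense(); print(s["tool_pos"],s["tcp_rot"])
for c in ("scene","top"):
    for cf,P in pts("mirror_round",c)[:1]:
        A=np.c_[P[:,:2]-[431,126],np.ones(len(P))]; k=np.ones(len(P),bool)
        for _ in range(6):
            f=np.linalg.lstsq(A[k],P[k,2],rcond=None)[0]; k=np.abs(A@f-P[:,2])<5
        print(c,cf,k.sum(),f.round(3),np.percentile(P[k],[2,98],axis=0).round())
    print(models.place_of("mirror_round",c)[:1])
E
```

```text
[429.90920312 228.66343281  16.47890077] [179.63549918  18.36523624  90.16373359]
scene 0.91 757 [7.000e-03 2.200e-02 2.149e+01] [[387.  79.  17.]
 [469. 238.  26.]]
[{'xyz': [427.2, 126.0, 17.9], 'confidence': 0.7}]
top 0.75 745 [2.4000e-02 1.9000e-02 2.3688e+01] [[392.  86.  19.]
 [470. 240.  29.]]
[{'xyz': [432.6, 121.2, 18.8], 'confidence': 0.72}]
```

The mirror is level, about 2–5 mm above the pad and centred over it. I ease it down.

Emit:
apply_moves(rows=[[0.5, 0, 1.4, 0, 0, 0], [0.5, 0, 1.4, 0, 0, 0], [0, 0, 0, 0, 0, 0], [0, 0, 0, 0, 0, 0], [0, 0, 0, 0, 0, 0]])

```text
time: 32.08
tool_pos: [430.3, 229.7, 14.8]
tcp_rot: [179.6, 18.4, 90.2]
ft_force: [0.9, 0.5, 0.3]
finger_gap: 39.2
grip_force: 48.0
```

Emit:
apply_moves(rows=[[0.5, 0, 1.4, 0, 0, 0], [0.5, 0, 1.4, 0, 0, 0], [0, 0, 0, 0, 0, 0], [0, 0, 0, 0, 0, 0], [0, 0, 0, 0, 0, 0]])

```text
time: 32.7
tool_pos: [430.3, 229.7, 11.8]
tcp_rot: [179.6, 18.4, 90.2]
ft_force: [0.1, 1.3, -0.4]
finger_gap: 38.9
grip_force: 48.1
```

Emit:
apply_moves(rows=[[0.4, 0, 1.3, 0, 0, 0], [0.4, 0, 1.3, 0, 0, 0], [0, 0, 0, 0, 0, 0], [0, 0, 0, 0, 0, 0], [0, 0, 0, 0, 0, 0]])

```text
time: 33.33
tool_pos: [430.3, 229.6, 9.0]
tcp_rot: [179.6, 18.4, 90.2]
ft_force: [0.9, 1.4, 1.2]
finger_gap: 38.9
grip_force: 48.1
```

Emit:
apply_moves(rows=[[0, 0, 0, 0, 0, 0], [0, 0, 0, 0, 0, 0], [0, 0, 0, 0, 0, 0], [0, 0, 0, 0, 0, 0], [0, 0, 0, 0, 0, 0]], fingers=39.7)

```text
time: 33.95
tool_pos: [430.2, 229.5, 9.0]
tcp_rot: [179.6, 18.4, 90.2]
ft_force: [0.1, 0.1, -0.4]
finger_gap: 39.9
grip_force: 35.5
```

Emit:
apply_moves(rows=[[0, 0, 0, 0, 0, 0], [0, 0, 0, 0, 0, 0], [0, 0, 0, 0, 0, 0], [0, 0, 0, 0, 0, 0], [0, 0, 0, 0, 0, 0]], fingers=56)

```text
time: 34.58
tool_pos: [430.3, 229.6, 9.0]
tcp_rot: [179.6, 18.4, 90.2]
ft_force: [0.5, -0.5, -0.1]
finger_gap: 56.3
grip_force: 0.0
```

Emit:
apply_moves(rows=[[0, 0, -10, 0, 0, 0], [0, 0, -20, 0, 0, 0], [0, 0, -35, 0, 0, 0], [0, 0, -45, 0, 0, 0], [0, 0, -45, 0, 0, 0]])

```text
time: 35.2
tool_pos: [428.8, 279.1, 158.1]
tcp_rot: [179.6, 18.4, 90.2]
ft_force: [0.2, 1.7, 0.0]
finger_gap: 55.9
grip_force: 0.0
```

```bash
cat > chk.py <<'E'
from h import *
s=sense(); print(s["tool_pos"],s["tcp_rot"],s["joint_pos"].round())
for c in ("scene","top"):
    for cf,P in pts("mirror_round",c)[:1]:
        A=np.c_[P[:,:2]-[431,126],np.ones(len(P))]; k=np.ones(len(P),bool)
        for _ in range(6):
            f=np.linalg.lstsq(A[k],P[k,2],rcond=None)[0]; k=np.abs(A@f-P[:,2])<5
        print(c,cf,k.sum(),f.round(3),np.percentile(P[k],[2,98],axis=0).round())
    for n in ("mirror_round","wide_hook_seat"): print(n,models.place_of(n,c)[:1])
E
python3 chk.py
```

```text
[428.82470641 279.14928765 158.09343091] [179.57320018  18.41503529  90.21326882] [ 38.   8.  95. -15.  89.  39.]
scene 0.93 755 [ 7.0000e-03 -1.0000e-02  2.0583e+01] [[389.  82.  16.]
 [467. 241.  24.]]
mirror_round [{'xyz': [428.7, 128.2, 16.3], 'confidence': 0.83}]
wide_hook_seat [{'xyz': [514.2, -392.6, 271.4], 'confidence': 0.46}]
top 0.65 717 [ 1.0000e-03 -5.0000e-03  2.2257e+01] [[395.  85.  18.]
 [470. 239.  27.]]
mirror_round [{'xyz': [433.5, 123.8, 16.5], 'confidence': 0.97}]
wide_hook_seat [{'xyz': [519.3, -392.5, 272.9], 'confidence': 0.54}]
```

The mirror lies flat and centred on the pad. Next I fold up the wide hook.

```bash
cat > t3.py <<'E'
from h import *
o=(180,-45,7.6); off=.707*10*(Xr-Z); H=HW
b=bar(H,1.57)+off; pre=b-.707*70*(Xr-Z); print(b,pre)
plan([((415,50,270),(180,-10,70)),((390,-260,340),(180,-40,20)),(pre,o),(b,o,30)])
print(); plan([(bar(H,t)+off,o) for t in np.linspace(1.42,.05,10)],b,o)
E
python3 t3.py
```

```text
[ 494.54875633 -396.98644214  265.97777865] [ 445.50416633 -403.51912214  315.46777865]
[[-50.5, -2.8, -7.4, 0.006, 0.098, 0.071], [-49.6, 0.7, -12.3, 0.006, 0.098, 0.071], [-48.0, 4.1, -17.1, 0.006, 0.098, 0.071], [-45.7, 7.3, -21.7, 0.006, 0.098, 0.071], [-42.7, 10.3, -26.1, 0.006, 0.098, 0.071]]
[[-40.5, 11.7, -17.2, -0.053, 0.07, 0.115], [-37.6, 17.2, -19.2, -0.053, 0.07, 0.115], [-33.9, 22.3, -20.6, -0.053, 0.07, 0.115], [-29.6, 27.1, -21.5, -0.053, 0.07, 0.115], [-24.7, 31.4, -21.9, -0.053, 0.07, 0.115]]
[[-19.3, 35.1, -21.7, -0.053, 0.07, 0.115], [-13.6, 38.1, -20.9, -0.053, 0.07, 0.115], [-4.3, 51.3, 6.9, -0.049, 0.029, 0.052], [-1.9, 51.1, 9.3, -0.049, 0.029, 0.052], [0.4, 50.6, 11.8, -0.049, 0.029, 0.052]]
[[0.0, -0.0, 23.3, 0.0, 0.0, 0.0], [0.0, -0.0, 23.3, 0.0, 0.0, 0.0], [0.0, -0.0, 23.3, 0.0, 0.0, 0.0], [0, 0, 0, 0, 0, 0], [0, 0, 0, 0, 0, 0]]

[[7.1, 0.0, -5.5, 0.0, 0.0, 0.0], [8.0, 0.0, -4.4, 0.0, 0.0, 0.0], [8.6, 0.0, -3.2, 0.0, 0.0, 0.0], [8.9, 0.0, -1.9, 0.0, 0.0, 0.0], [9.1, 0.0, -0.5, 0.0, 0.0, 0.0]]
[[9.1, 0.0, 0.9, 0.0, 0.0, 0.0], [8.8, 0.0, 2.3, 0.0, 0.0, 0.0], [8.4, 0.0, 3.6, 0.0, 0.0, 0.0], [7.8, 0.0, 4.8, 0.0, 0.0, 0.0], [6.9, 0.0, 5.9, 0.0, 0.0, 0.0]]
```

Emit:
apply_moves(rows=[[-50, -3, -7.4, 0.006, 0.098, 0.071], [-50, 0.7, -12, 0.006, 0.098, 0.071], [-48, 4, -17, 0.006, 0.098, 0.071], [-46, 7.3, -22, 0.006, 0.098, 0.071], [-43, 10, -26, 0.006, 0.098, 0.071]], fingers=65)

```text
time: 36.22
tool_pos: [414.2, 49.0, 270.7]
tcp_rot: [179.8, -10.2, 70.1]
ft_force: [1.3, -0.7, 1.1]
finger_gap: 65.4
grip_force: 0.0
```

Emit:
apply_moves(rows=[[-40.5, 12, -17, -0.053, 0.07, 0.115], [-37.6, 17, -19, -0.053, 0.07, 0.115], [-34, 22, -20.6, -0.053, 0.07, 0.115], [-29.6, 27, -21.5, -0.053, 0.07, 0.115], [-24.7, 31.4, -22, -0.053, 0.07, 0.115]])

```text
time: 36.85
tool_pos: [395.9, -172.7, 319.3]
tcp_rot: [176.9, -31.8, 35.5]
ft_force: [1.3, -1.0, 0.0]
finger_gap: 65.1
grip_force: 0.0
```

```bash
cat > t4.py <<'E'
from h import *
s=sense(); print(s["tool_pos"],s["tcp_rot"],s["joint_pos"].round())
o=(180,-45,7.6); off=.707*10*(Xr-Z); H=HW
b=bar(H,1.57)+off; pre=b-.707*70*(Xr-Z)
plan([(pre,o)])
E
python3 t4.py
```

```text
[ 395.88081988 -172.70567956  319.27213514] [176.91263303 -31.81257169  35.45620891] [-58. -34. 117.  32.  95.   1.]
[[-16.3, 43.8, -6.9, -0.05, 0.043, 0.077], [-12.6, 45.2, -5.3, -0.05, 0.043, 0.077], [-8.9, 46.3, -3.4, -0.05, 0.043, 0.077], [-5.2, 46.9, -1.4, -0.05, 0.043, 0.077], [-1.6, 47.2, 0.8, -0.05, 0.043, 0.077]]
```

Emit:
apply_moves(rows=[[-16, 44, -7, -0.05, 0.043, 0.077], [-12.6, 45, -5, -0.05, 0.043, 0.077], [-9, 46, -3.4, -0.05, 0.043, 0.077], [-5, 47, -1.4, -0.05, 0.043, 0.077], [-1.6, 47, 0.8, -0.05, 0.043, 0.077]])

```text
time: 37.48
tool_pos: [447.3, -402.7, 314.9]
tcp_rot: [179.9, -45.0, 7.8]
ft_force: [0.9, 0.5, 0.2]
finger_gap: 64.7
grip_force: 0.0
```

```bash
python3 - <<'E'
from h import *
s=sense(); print(s["tool_pos"],s["tcp_rot"])
off=.707*10*(Xr-Z); plan([(bar(HW,1.57)+off,(180,-45,7.6),25)])
E
```

```text
[ 447.25718141 -402.68629761  314.94675945] [179.93377416 -44.96466747   7.80884117]
[[-0.3, 0.2, 22.8, -0.0, 0.0, 0.001], [-0.3, 0.2, 22.8, -0.0, 0.0, 0.001], [-0.3, 0.2, 22.8, -0.0, 0.0, 0.001], [0, 0, 0, 0, 0, 0], [0, 0, 0, 0, 0, 0]]
```

Emit:
apply_moves(rows=[[0, 0, 23, 0, 0, 0], [0, 0, 23, 0, 0, 0], [-1, 0, 22, 0, 0, 0], [0, 0, 0, 0, 0, 0], [0, 0, 0, 0, 0, 0]])

```text
time: 38.1
tool_pos: [494.1, -394.8, 267.6]
tcp_rot: [179.7, -44.9, 8.2]
ft_force: [-0.1, -0.0, 0.4]
finger_gap: 65.3
grip_force: 0.0
```

Emit:
apply_moves(rows=[[0, 0, 0, 0, 0, 0], [0, 0, 0, 0, 0, 0], [0, 0, 0, 0, 0, 0], [0, 0, 0, 0, 0, 0], [0, 0, 0, 0, 0, 0]], fingers=24, grip_force=20)

```text
time: 38.72
tool_pos: [494.1, -398.2, 269.4]
tcp_rot: [179.2, -44.9, 8.3]
ft_force: [-0.3, -10.6, -0.1]
finger_gap: 28.3
grip_force: 23.3
```

Emit:
apply_moves(rows=[[7, 1.5, -5.5, 0, 0, 0], [8, 1, -4.4, 0, 0, 0], [8.6, 0, -3.2, 0, 0, 0], [9, 0, -2, 0, 0, 0], [9, 0, -0.5, 0, 0, 0]])

```text
time: 39.35
tool_pos: [512.6, -395.8, 308.8]
tcp_rot: [179.5, -44.9, 8.2]
ft_force: [-3.7, -4.5, -1.2]
finger_gap: 28.0
grip_force: 23.2
```

Emit:
apply_moves(rows=[[9, 0, 1, 0, 0, 0], [8.8, 0, 2.3, 0, 0, 0], [8.4, 0, 3.6, 0, 0, 0], [7.8, 0, 4.8, 0, 0, 0], [7, 0, 5.9, 0, 0, 0]])

```text
time: 39.98
tool_pos: [554.9, -389.7, 328.0]
tcp_rot: [179.4, -45.1, 8.4]
ft_force: [-3.9, -1.8, 7.1]
finger_gap: 28.4
grip_force: 21.6
```

```bash
python3 - <<'E'
from h import *
s=sense(); print(s["tool_pos"],s["ft_force"],s["finger_gap"]); print(bar(HW,.05)+.707*10*(Xr-Z))
E
```

```text
[ 554.86037756 -389.74287944  327.97799974] [-3.94781951 -1.78476039  7.07421585] 28.39755004364192
[ 554.00389312 -389.06708992  323.00495313]
```

Folded. I open, back off and check the whole scene.

Emit:
apply_moves(rows=[[0, 0, 0, 0, 0, 0], [0, 0, 0, 0, 0, 0], [0, 0, 0, 0, 0, 0], [0, 0, 0, 0, 0, 0], [0, 0, 0, 0, 0, 0]], fingers=60)

```text
time: 40.6
tool_pos: [554.1, -388.7, 324.4]
tcp_rot: [179.7, -44.9, 8.2]
ft_force: [-0.5, 0.9, 0.6]
finger_gap: 59.9
grip_force: 0.0
```

Emit:
apply_moves(rows=[[0, 0, -15, 0, 0, 0], [0, 0, -35, 0, 0, 0], [0, 0, -45, 0, 0, 0], [0, 0, -45, 0, 0, 0], [0, 0, -40, 0, 0, 0]])

```text
time: 41.22
tool_pos: [426.6, -406.0, 454.3]
tcp_rot: [179.5, -44.9, 8.3]
ft_force: [0.0, -0.3, -0.0]
finger_gap: 59.8
grip_force: 0.0
```

```bash
python3 - <<'E'
from h import *
import cv2
s=sense(); print(s["tool_pos"],s["joint_pos"].round())
p,d=eyes.snapshot("scene"); cv2.imwrite("pics/s7.png",cv2.resize(p[110:330,130:430,::-1],None,fx=2.6,fy=2.6))
for n in ("wide_hook_seat","wide_hook_hinge","brush_bail","brush_grip","narrow_hook_seat","mirror_round"): print(n,[(x["xyz"],round(x["confidence"],2)) for x in models.place_of(n,"scene")[:2]])
for cf,P in pts("wide_hook","scene")[:2]:
    print(cf,P.mean(0).round()); 
    for z0 in range(270,345,15):
        m=(P[:,2]>z0)&(P[:,2]<z0+15)
        if m.sum(): print(z0,m.sum(),np.median((P[m]-HW)@Xr).round(1))
E
```

```text
[ 426.58727505 -405.99289318  454.32910947] [-75. -13.  93.  44.  92.  12.]
wide_hook_seat [([540.9, -390.0, 300.8], 0.72), ([488.3, -201.2, 269.6], 0.3)]
wide_hook_hinge [([373.8, -290.5, 0.8], 0.67), ([550.2, -390.4, 268.1], 0.57)]
brush_bail [([490.1, -205.3, 276.2], 0.65), ([551.1, -394.0, 272.3], 0.57)]
brush_grip [([488.4, -205.2, 234.0], 0.63), ([522.7, -199.7, 272.7], 0.45)]
narrow_hook_seat [([488.8, -203.5, 272.6], 0.54)]
mirror_round [([431.3, 128.0, 17.6], 0.59)]
0.79 [ 540. -394.  303.]
270 44 -3.9
285 40 -5.9
300 41 -9.4
315 45 -12.4
330 38 -10.8
0.16 [ 529. -571.   71.]
```

View pics/s7.png

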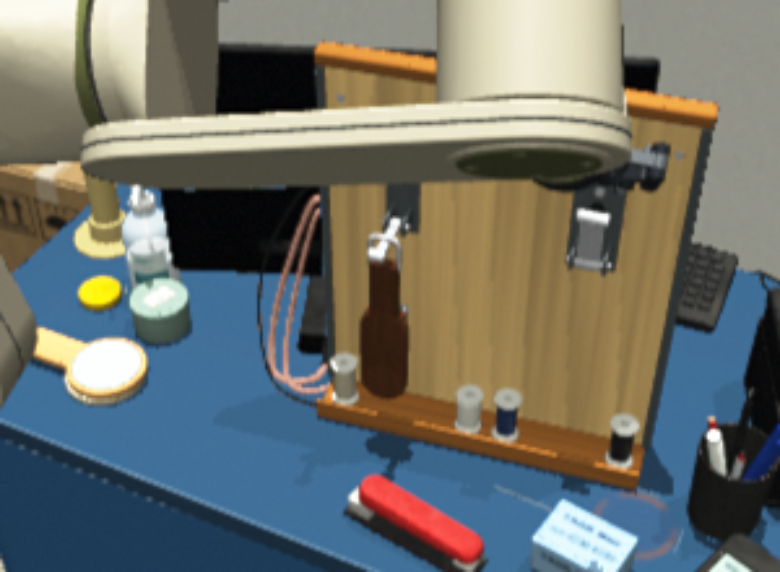

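Only the wide hook needs attention: it is up at about (592,235) but seems to stand off by 0.13–0.18 rad. The brush hangs on the slim hook at (385,250) and the mirror lies on the pad at (105,370). I nudge the hook flat with closed fingers.

```bash
python3 - <<'E'
from h import *
o=(180,-45,7.6); a=HW-60*Xr+Z*48; b=HW-10*Xr+Z*48
plan([(a-50*Xr+50*Z,o),(a,o)]); plan([(b,o,12)],a,o)
E
```

```text
[[-25.9, 0.2, 32.5, -0.002, 0.001, 0.003], [-25.9, 0.2, 32.5, -0.002, 0.001, 0.003], [-0.0, 0.0, 35.4, -0.0, -0.0, 0.0], [-0.0, 0.0, 35.4, -0.0, -0.0, 0.0], [0, 0, 0, 0, 0, 0]]
[[7.1, 0.0, 7.1, 0.0, 0.0, 0.0], [7.1, 0.0, 7.1, 0.0, 0.0, 0.0], [7.1, 0.0, 7.1, 0.0, 0.0, 0.0], [7.1, 0.0, 7.1, 0.0, 0.0, 0.0], [7.1, 0.0, 7.1, 0.0, 0.0, 0.0]]
```

Emit:
apply_moves(rows=[[-26, 0, 32.5, 0, 0, 0], [-26, 0, 32.5, 0, 0, 0], [0, 0, 35, 0, 0, 0], [0, 0, 35, 0, 0, 0], [0, 0, 0, 0, 0, 0]], fingers=0)

```text
time: 42.3
tool_pos: [487.0, -395.7, 315.9]
tcp_rot: [-179.8, -44.8, 8.0]
ft_force: [-0.2, 1.0, 0.4]
finger_gap: -0.1
grip_force: 0.0
```

Emit:
apply_moves(rows=[[9, 0, 9, 0, 0, 0], [9, 0, 9, 0, 0, 0], [7, 0, 7, 0, 0, 0], [6, 0, 6, 0, 0, 0], [3.5, 0, 3.5, 0, 0, 0]])

```text
time: 42.92
tool_pos: [535.0, -391.4, 319.9]
tcp_rot: [179.7, -44.9, 8.2]
ft_force: [-0.3, -0.6, 0.9]
finger_gap: -0.1
grip_force: 0.5
```

Emit:
apply_moves(rows=[[1, 0, 1, 0, 0, 0], [1, 0, 1, 0, 0, 0], [1, 0, 1, 0, 0, 0], [0.7, 0, 0.7, 0, 0, 0], [0, 0, 0, 0, 0, 0]])

```text
time: 43.55
tool_pos: [539.7, -390.8, 319.6]
tcp_rot: [179.7, -44.9, 8.2]
ft_force: [-0.9, 0.1, 0.5]
finger_gap: 0.2
grip_force: 0.0
```

Emit:
apply_moves(rows=[[0, 0, -20, 0, 0, 0], [0, 0, -40, 0, 0, 0], [0, 0, -45, 0, 0, 0], [0, 0, -45, 0, 0, 0], [0, 0, -30, 0, 0, 0]])

```text
time: 44.18
tool_pos: [412.7, -408.3, 449.0]
tcp_rot: [179.5, -44.9, 8.3]
ft_force: [0.2, -1.0, 1.0]
finger_gap: 0.1
grip_force: 0.0
```

```bash
python3 - <<'E'
from h import *
print(sense()["tool_pos"])
for cf,P in pts("wide_hook","scene")[:1]:
    print(cf,P.mean(0).round()); 
    for z0 in range(270,345,15):
        m=(P[:,2]>z0)&(P[:,2]<z0+15)
        if m.sum(): print(z0,m.sum(),np.median((P[m]-HW)@Xr).round(1))
for n in ("wide_hook_seat","brush_grip","brush_bail","mirror_round","narrow_hook_seat"): print(n,[(x["xyz"],round(x["confidence"],2)) for x in models.place_of(n,"scene")[:2]])
E
```

```text
[ 412.68516973 -408.33981588  449.02142701]
0.78 [ 546. -393.  304.]
270 49 -2.0
285 49 -1.6
300 44 -1.5
315 50 -1.8
330 38 0.9
wide_hook_seat [([548.2, -390.2, 301.7], 0.53)]
brush_grip [([486.6, -203.5, 232.7], 0.94), ([490.8, -206.8, 269.2], 0.38)]
brush_bail [([485.9, -204.9, 272.3], 0.92), ([374.7, -295.1, 2.3], 0.65)]
mirror_round [([430.1, 126.6, 14.8], 0.7), ([546.9, -391.0, 306.6], 0.37)]
narrow_hook_seat [([492.1, -205.0, 269.3], 0.48)]
```

Every goal is met: the wide hook is flat, the brush hangs on the slim hook, and the mirror lies on the pad.

```bash
python3 -c "
from bench import job; print(job.hand_in())"
```

```text
the job is handed in; nothing more can be done
None
```

I handed the job in at about 44 s. In the last camera check, the brush hung on the lowered slim hook, the mirror lay flat and centred on the felt pad, and the wide hook was folded up flat. The hand-in returned no verdict.

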